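# Build a frozen slider on the warmer's plate and start the warmer

### The job

Build the frozen slider in the middle of the plate on the warmer: first the plain bun heel, on it the thin patty, on that the domed bun crown, dome up, each laid down flat and centred, not dropped. When the stack is complete, press the square key fully down and let it up, then the large round key likewise; do not press the small key between them, and do not push keys while building. Leave the plate in the middle of the hotplate, and leave the other things on the freezer top where they stand.

Things in the scene. Friction and masses are not known exactly. Their poses are not given: they have to be found in the camera images.
- heel: Bun heel, frozen hard: plain pale tan disc, 60 mm across, 16 mm thick, flat on both faces, 50 g. Origin at the centre of its underside, z through its thickness to the top. It starts on the sloping tray of the rack in one of three places (which one varies), leaning as the tray does (30 degrees, its own z away from the robot and up).
- patty: Frozen patty: dark brown flat disc, 59 mm across, 11 mm thick, 60 g. Origin at the centre of its underside, z to its top. Starts on the sloping tray likewise.
- crown: Bun crown, frozen hard: tan disc 60 mm across with an upright side 14 mm high and a low dome over it, 28 mm high in all, 50 g. Origin at the centre of its flat underside, z up through the dome. Starts on the sloping tray likewise, dome outwards.
- rack: Fixed aluminium and steel rack, 332 mm wide (its y), about 130 mm deep (its x), origin on the table under its middle. Its tray slopes 30 degrees, rising towards the rack's +x, which points roughly back at the robot, so the tray faces away from it; tray surface normal (-0.5, 0, 0.866) in the rack's frame. Rack and warmer stand one on the left, one on the right of the robot; which is which varies.
- row (a point): Middle of the row of discs, on the tray's surface, 50 mm above the table. Three discs lie side by side, 100 mm apart along the rack's y: undersides' centres at about -100, 0 and +100 mm from this point. A lip 10 mm high runs along the tray's low edge, 30.5 mm from the disc centres.
- rail (a point): Middle of a fixed round steel rail, 12 mm thick, along the rack's y above the row of discs, 212 mm above the table, 13 mm to the rack's +x (robot side) of the disc centres, carried at its ends by bars from the rack's far edge. A gripper coming straight down on a disc strikes it; one coming square to the tray, leaning away from the robot, passes clear.
- warmer: Fixed steel plate warmer, 230 mm wide (its y), 290 mm deep (its x), top 64 mm above the table, origin on the table. On its side away from the robot (its -x) a black panel slopes at 35 degrees, rising to its +x, surface normal (-0.574, 0, 0.819) in the warmer's frame, with three grey keys in a row along its y: square at y = +55 mm, small round at 0, large round at -55 mm.
- hotplate (a point): Centre of the warmer's flat dark hotplate (190 x 210 mm), on its surface, 55 mm to the warmer's +x of its origin (nearer the robot) and 64 mm above the table.
- plate: White round plate, 190 mm across the rim, 20 mm high, 0.4 kg, loose on the hotplate. Origin at the centre of its underside; its flat inner floor is 5 mm above its underside and about 115 mm across.
- square_key (a joint): Travel of the square key (28 x 28 mm, standing 11 mm proud): 0 up, 0.006 m fully down, moving square to the panel; spring, about 1.7 N to start and 5 N fully down; comes back by itself.
- square_key_top (a point): Centre of the square key's outer face.
- small_key (a joint): Travel of the small round key (14 mm across) in the middle, same spring; not to be pressed.
- small_key_top (a point): Centre of the small key's outer face.
- round_key (a joint): Travel of the large round key (32 mm across, 11 mm proud), same values and spring as the square key.
- round_key_top (a point): Centre of the large round key's outer face.
- shaker: Bystander: steel shaker, 48 mm across, 94 mm high, standing between rack and warmer, nearer the robot. Origin under its centre.
- ramekin: Bystander: small white bowl, 68 mm across, 40 mm high, between rack and warmer, farther off. Origin under its centre.
- bottle: Bystander: clear bottle, 60 mm across, 190 mm high, at the back. Origin under its centre.
- cups: Bystander: stack of paper tubs, 82 mm across, 102 mm high, at the left side. Origin under its centre.
- jar: Bystander: jar, 80 mm across, 110 mm high, at the right side. Origin under its centre.

How it is judged:
By the outcome, as a careful person would: the job done as asked, in the order asked, and still so for the second after the job is handed in, with the robot touching nothing.
It also fails if it takes over 72 s, if anything falls off the work surface, if the arm or the gripper's body presses on something with over 40 N, if the wrist force passes 120 N, or if a joint passes its speed limit or range.

### The arm

A 6-joint arm with a two-finger parallel gripper is mounted at the origin on the work surface. World frame = base frame: x ahead of the robot, y to its left, z up, the work surface at z = 0. Lengths are in mm, angles in rad, forces in N, time in s.
With the tool pointing down it reaches from about 275 to 1000 mm from the base axis. Payload 8.4 kg.
Tool frame: the origin (TCP) lies midway between the tips of the shut fingers; the grasp point (between the pads) lies 19 mm behind it; z points along the fingers, y is the line along which they close (so a half turn about z gives the same grasp; the last joint's range is limited). The gripper opens to 85 mm and grips with 20 to 120 N. Pads are 22 mm wide; open, the fingers measure 114 mm over their backs; the gripper's body (76 mm by 85 mm) begins 54 mm behind the grasp point. The pads swing forward as they close: fully open they stand 13 mm farther back than shut.
Start: joints at [-1.171, 0.353, 1.633, -0, 1.155, -0.002], TCP at [244.421, -575.227, 231.281] pointing down, gripper open.
Joint ranges: [-2.63, 2.63], [-0.92, 2.1], [0.06, 2.66], [-1.3, 4.44], [0, 2.69], [-3.02, 3.02]. Speed limits (rad/s): [2.22, 2.22, 2.79, 3.14, 3.14, 3.14].

### API

Orientations are given as [roll, pitch, yaw] about the fixed x, y, z axes, in that order (R = Rz(yaw) Ry(pitch) Rx(roll)).
In Python, from rig import telemetry, optics, r gives the robot as it stands.
- The arm moves only by the tool play_rows, never from a script. Its arguments are lists of equal length, an entry for each row: "dp": the shift along the tool's x, y, z in units of 40 mm (1.0 is 40 mm), a list of three; "rot": the turn, a rotation vector about the tool's x, y, z in units of 6 degrees (1.0 is 6 degrees), a list of three. In form: {"dp": [[tx, ty, tz], ...], "rot": [[ax, ay, az], ...]}. A call has 1 to 5 rows; each row is the pose to reach, as a shift and turn from the pose commanded when the call began, along the tool's axes at that moment; what a row does not reach only later rows make up. A row lasts 1/12 s, in which the tool goes at most 41.7 mm and 7.16 degrees, less where a joint would pass 70% of its speed; a pose out of reach is approached as far as the arm can. A call with a gripper value outside its range is refused whole. "fingers" is the opening, from 0 (shut) to 1 (fully open), set as the call begins (left out, the last holds). The fingers move at their own pace and stop on an object; "grip_force" is the grip in N (left out, the last holds). Time passes only in rows, so rows that repeat a pose let the fingers close. It gives the time, the measured TCP pose, the force, the opening and the grip force at its end, in the units of the state.
- telemetry.sense(): the state, without advancing time (a new reading comes with each control period).
- optics.grab_frame(name): name is "scene" or "top"; returns a dict with "color" (400x640x3 uint8, red, green, blue), "mtx" (3x3 intrinsics, pixels), "D" ([k1, k2, p1, p2, k3] as OpenCV has them; the pictures are not rectified), "R" (3x3) and "t" (3): a world point X has camera coordinates R X + t. Camera axes: x right, y down, z forward; pixel columns grow to the right and rows downward; lengths in mm; the calibration is good to about 2 mm. A picture is of the moment at which its call begins. There is no depth.
- r.sign_off(): hands the job in; it is judged then, once.
The state is a dict: "clock": time; "qpos": joint angles; "qvel": joint speeds; "joint_efforts": joint torques, N m; "eef_pos": TCP position; "tcp_rot": TCP orientation; "contact_force": force on the tool from outside, world axes, zero at the start; "wrist_torque": the same for the moment, N m; "opening": opening from 0.0 (shut) to 1.0 (fully open); "grasp_force": force on a finger pad.
Only numpy, scipy, OpenCV 4.12 (cv2) and the standard library are available. Lean on these libraries where they do the work, as an engineer would, in place of code of your own. Each camera call takes 0.05 s, during which the arm holds its last target. There are 200 camera calls.

## Working session

There is one attempt and no reset: what is moved stays moved. The work goes in short steps, Python scripts to look and compute and a tool call to move; the robot and the scene stay as the last step left them, time stands still between calls to the robot, and variables do not carry over. Pictures are saved under pics/ and viewed, at most 10 in all, crops included, and the job is handed in when it is done.

Besides the shell and the picture viewer there is one more tool, called after ">>>" by a JSON object that holds its "fn" and its "kwargs", one argument or row to a line. play_rows: Moves the arm, as the interface text tells. Its arguments: {"type":"object","properties":{"dp":{"type":"array"},"rot":{"type":"array"},"fingers":{"type":"number"},"grip_force":{"type":"number"}},"required":["dp","rot"]}

```bash
ls; mkdir -p pics
python3 - <<'E'
from rig import telemetry, optics, r
import cv2,numpy as np
print(telemetry.sense())
for n in ("scene","top"):
    f=optics.grab_frame(n); cv2.imwrite(f"pics/{n}0.png",f["color"][:,:,::-1])
    np.savez(f"{n}0.npz",**f); print(n,f["mtx"],f["D"],f["R"],f["t"], -f["R"].T@f["t"])
E
```

```text
pics
{'clock': 0.0, 'qpos': array([-1.17142100e+00,  3.53632872e-01,  1.63410798e+00,  1.74112291e-05,
        1.15520302e+00, -2.40903004e-03]), 'qvel': array([ 0.00170866, -0.00039204, -0.00042535, -0.00017298,  0.0008375 ,
        0.00027246]), 'joint_efforts': array([-2.46195159e-04, -6.05258417e+01, -3.42058361e+01, -1.53262158e-04,
        9.68861481e-03, -3.89691547e-05]), 'eef_pos': array([ 244.23397841, -574.80359118,  230.58241084]), 'tcp_rot': array([-3.14024147e+00, -1.91747027e-05,  4.01777308e-01]), 'contact_force': array([ 0.37474692, -0.29397317,  0.17679662]), 'wrist_torque': array([-0.00351646, -0.0002715 , -0.05932569]), 'grasp_force': 0.0, 'opening': 0.9980256920793195}
scene [[364.57272365   0.         321.96362728]
 [  0.         364.57272365 198.47040949]
 [  0.           0.           1.        ]] [0.00640639 0.         0.         0.         0.        ] [[-0.2861272   0.95817759  0.00518982]
 [ 0.8296144   0.25043903 -0.49901929]
 [-0.47944883 -0.13847744 -0.86657534]] [ 178.1355106  -417.90340554 1474.96119615] [1104.83651951  138.22271211 1068.69864492]
top [[446.22659287   0.         332.1732156 ]
 [  0.         446.22659287 195.77499778]
 [  0.           0.           1.        ]] [-0.03224707  0.          0.          0.          0.        ] [[-0.0215114  -0.99962849  0.01673746]
 [-0.98664116  0.01852192 -0.16185228]
 [ 0.16148214 -0.01999554 -0.98667304]] [ -16.34728694  613.73278617 1496.37829899] [ 363.54400543    2.21216118 1576.04379468]
```

View pics/scene0.png

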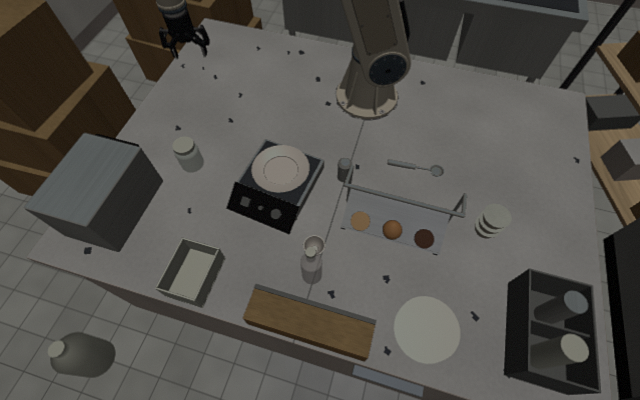

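View pics/top0.png

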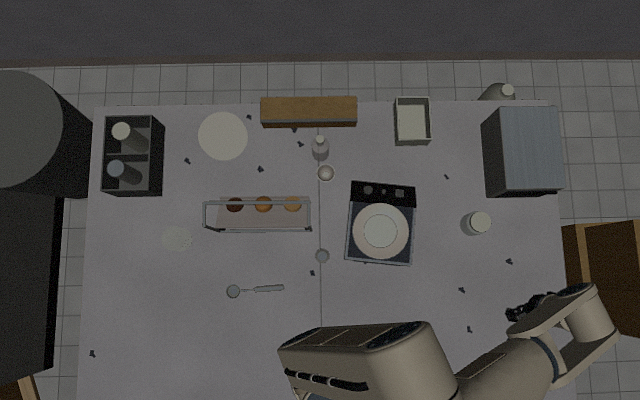

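Run:
```python
import cv2,numpy as np
t=cv2.imread("pics/top0.png");s=cv2.imread("pics/scene0.png")
a=cv2.resize(t[170:270,190:430],(780,325),interpolation=cv2.INTER_CUBIC)
b=cv2.resize(s[135:260,220:480],(560,269),interpolation=cv2.INTER_CUBIC)
c=np.zeros((600,780,3),np.uint8);c[:325]=a;c[330:599,:560]=b
c=cv2.convertScaleAbs(c,alpha=1.6)
cv2.imwrite("pics/crop1.png",c)
```

```text
(no output)
```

View pics/crop1.png

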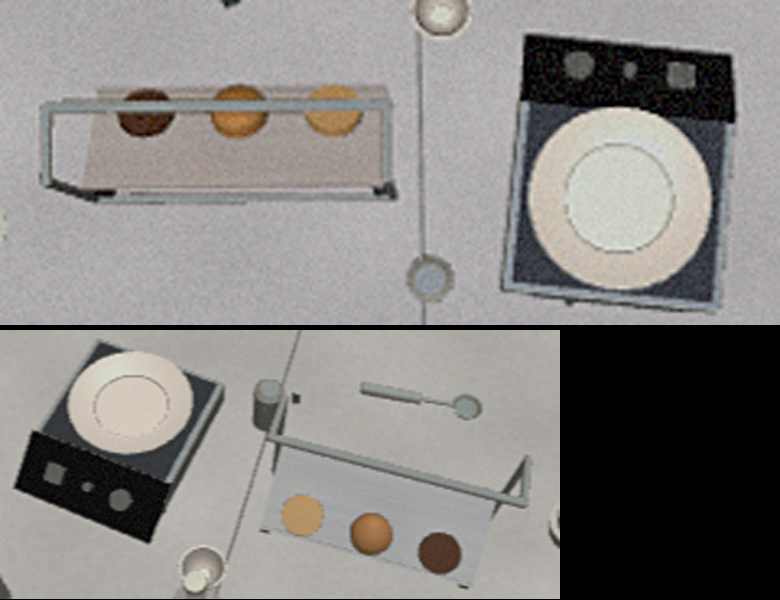

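```bash
cat > h.py <<'E'
import cv2,numpy as np
from scipy.spatial.transform import Rotation as Ro
def ray(f,p):
    u=cv2.undistortPoints(np.array([[p]],float),f["mtx"],f["D"])[0,0]
    d=f["R"].T@np.array([u[0],u[1],1.]); return -f["R"].T@f["t"], d/np.linalg.norm(d)
def onz(f,p,z):
    o,d=ray(f,p); return o+d*(z-o[2])/d[2]
def tri(f,p,g,q):
    (a,u),(b,v)=ray(f,p),ray(g,q)
    s=np.linalg.lstsq(np.c_[u,-v],b-a,rcond=None)[0]
    A,B=a+s[0]*u,b+s[1]*v; return (A+B)/2,np.linalg.norm(A-B)
def blobs(mask,box,amin=20):
    m=np.zeros(mask.shape,np.uint8);x0,y0,x1,y1=box;m[y0:y1,x0:x1]=mask[y0:y1,x0:x1]*255
    n,l,s,c=cv2.connectedComponentsWithStats(m)
    return [(c[i].round(2),s[i].tolist()) for i in range(1,n) if s[i,4]>=amin]
def px2tool(T_rot,d): return Ro.from_euler("xyz",T_rot).inv().apply(d)/40
E
python3 - <<'E'
from h import *
S=dict(np.load("scene0.npz"));T=dict(np.load("top0.npz"))
for n,f,rb,wb,kb in (("s",S,(340,205,450,255),(235,140,325,200),(233,187,290,222)),("t",T,(215,190,315,220),(340,195,415,265),(352,183,415,203))):
    im=cv2.GaussianBlur(f["color"],(3,3),0.6);hsv=cv2.cvtColor(im,cv2.COLOR_RGB2HSV);H,Sa,V=[hsv[...,i].astype(int) for i in range(3)]
    print(n,"discs",blobs((Sa>75)&(H<25),rb))
    # plate
    print(n,"plate",blobs((V>110),wb,100))
    print(n,"keys",blobs((V>33),kb,8))
E
```

```text
s discs [(array([359.87, 220.62]), [351, 212, 19, 19, 272]), (array([391.95, 229.16]), [383, 220, 19, 19, 285]), (array([423.72, 238.3 ]), [415, 230, 18, 18, 263])]
s plate [(array([280.17, 168.01]), [252, 144, 57, 48, 2056])]
s keys [(array([276.46, 191.71]), [253, 187, 37, 15, 304]), (array([244.77, 201.31]), [240, 197, 10, 10, 75]), (array([260.12, 207.41]), [258, 206, 5, 4, 17]), (array([275.32, 213.51]), [271, 209, 10, 10, 82]), (array([241.64, 217.72]), [233, 211, 26, 11, 155])]
t discs [(array([262.96, 198.58]), [256, 196, 15, 5, 53]), (array([292.28, 198.  ]), [286, 196, 14, 5, 47]), (array([234.94, 199.13]), [229, 198, 12, 3, 31]), (array([233.98, 207.51]), [226, 205, 17, 7, 92]), (array([262.78, 207.31]), [255, 204, 17, 9, 118]), (array([292.07, 207.03]), [284, 204, 17, 8, 111])]
t plate [(array([343.48, 207.56]), [340, 195, 9, 32, 194]), (array([380.2 , 230.38]), [353, 203, 55, 56, 2353])]
t keys [(array([400.49, 184.04]), [377, 183, 38, 5, 96]), (array([367.76, 189.42]), [364, 186, 9, 8, 62]), (array([383.41, 191.12]), [382, 189, 4, 5, 17]), (array([399.  , 192.72]), [395, 189, 9, 9, 68]), (array([355.83, 201.83]), [352, 201, 10, 2, 12])]
```

Run:
```python
from h import *
np.set_printoptions(precision=1,suppress=True)
S=dict(np.load("scene0.npz"));T=dict(np.load("top0.npz"))
for n,p,q,z in (("heel",(359.87,220.62),(292,203.5),63.9),("crown",(391.95,229.16),(263,204),69),("patty",(423.72,238.3),(234,204.5),59.5)):
    print(n,onz(S,p,z),onz(T,q,z),*tri(S,p,T,q))
print("plate",onz(S,(280.17,168.01),82),onz(T,(380.2,230.4),82),tri(S,(280.17,168.01),T,(380.2,230.4)))
for n,p,q in (("sq",(244.77,201.31),(399,192.72)),("sm",(260.12,207.41),(383.41,191.12)),("rd",(275.32,213.51),(367.76,189.42))):
    print(n,*tri(S,p,T,q))
```

```text
heel [590.5 111.7  63.9] [586.8 109.6  63.9] [587.6 110.8  57.9] 1.5991248851384132
crown [593.1 211.5  69. ] [586.2 207.9  69. ] [587.7 210.8  58. ] 2.859027037037144
patty [590.5 309.6  59.5] [587.8 308.5  59.5] [588.4 309.8  55.2] 0.9601385104752759
plate [ 488.1 -183.6   82. ] [ 487.2 -186.8   82. ] (array([ 487. , -185.7,   79.8]), np.float64(2.85157052635065))
sq [ 620.3 -261.6   44.3] 1.9704186044820695
sm [ 626.9 -206.7   44. ] 3.040855452733647
rd [ 633.9 -152.2   44.9] 2.6905095488118307
```

```bash
cat >> h.py <<'E'
def plan(goal_p,goal_r,n,start=None):
    """print n segments (tool-frame dp/40mm, rotvec/6deg) from measured pose (or start) to the goal"""
    if start is None:
        from rig import telemetry
        s=telemetry.sense(); start=(s["eef_pos"],s["tcp_rot"]); print("at",s["eef_pos"].round(1),s["tcp_rot"].round(3),"t",round(s["clock"],2),"q",s["qpos"].round(2),"F",s["contact_force"].round(1),"op",round(s["opening"],3))
    p0=np.array(start[0],float);R0=Ro.from_euler("xyz",start[1]);R1=Ro.from_euler("xyz",goal_r)
    rv=(R0.inv()*R1).as_rotvec(); d=(np.array(goal_p)-p0)/n
    for i in range(n):
        R=R0*Ro.from_rotvec(rv*i/n)
        print("dp",(R.inv().apply(d)/40).round(3).tolist(),"rot",np.degrees(rv/n/6).round(3).tolist(),"mm %.0f deg %.0f"%(np.linalg.norm(d),np.degrees(np.linalg.norm(rv/n))))
P30=np.pi/6
E
python3 - <<'E'
from h import *
np.set_printoptions(precision=1,suppress=True)
S=dict(np.load("scene0.npz"));T=dict(np.load("top0.npz"))
print("bottle top",*tri(S,(311,240),T,(320,139)),"base?",onz(T,(321,160),0),onz(S,(311,283),0))
print("bottle cap z190", onz(T,(320,139),190),"ramekin",onz(T,(325.5,173),40),"shaker",onz(T,(322,256),94))
plan((732,110.8,308),(np.pi,P30,0),6)
E
```

```text
bottle top [763.6  10.7 230.6] 3.2882532081754445 base? [753.7   8.    0. ] [801.8  19.4   0. ]
bottle cap z190 [776.1   9.3 190. ] ramekin [696.5  -7.2  40. ] shaker [405.7  10.   94. ]
at [ 244.3 -574.8  230.6] [-3.1 -0.   0.4] t 0.1 q [-1.2  0.3  1.6  0.   1.2 -0. ] F [-0.3 -0.4 -0.1] op 1.0
dp [2.988, -1.835, -0.32] rot [0.165, -0.822, 0.625] mm 141 deg 6
dp [2.824, -2.033, -0.537] rot [0.165, -0.822, 0.625] mm 141 deg 6
dp [2.63, -2.223, -0.735] rot [0.165, -0.822, 0.625] mm 141 deg 6
dp [2.407, -2.402, -0.912] rot [0.165, -0.822, 0.625] mm 141 deg 6
dp [2.159, -2.569, -1.065] rot [0.165, -0.822, 0.625] mm 141 deg 6
dp [1.889, -2.721, -1.194] rot [0.165, -0.822, 0.625] mm 141 deg 6
```

>>> {"fn": "play_rows", "kwargs": {
  "dp": [
    [2.988,-1.835,-0.32],
    [2.988,-1.835,-0.32],
    [2.988,-1.835,-0.32],
    [2.988,-1.835,-0.32],
    [2.988,-1.835,-0.32]
  ],
  "rot": [
    [0.165,-0.822,0.625],
    [0.165,-0.822,0.625],
    [0.165,-0.822,0.625],
    [0.165,-0.822,0.625],
    [0.165,-0.822,0.625]
  ],
  "fingers": 1,
  "grip_force": 40
}}

```text
clock: 0.52
eef_pos: [327.9, -457.7, 244.2]
tcp_rot: [-3.126, 0.086, 0.34]
contact_force: [-0.9, 0.0, 0.1]
opening: 1.001
grasp_force: 0.0
```

>>> {"fn": "play_rows", "kwargs": {
  "dp": [
    [2.824,-2.033,-0.537],
    [2.824,-2.033,-0.537],
    [2.824,-2.033,-0.537],
    [2.824,-2.033,-0.537],
    [2.824,-2.033,-0.537]
  ],
  "rot": [
    [0.165,-0.822,0.625],
    [0.165,-0.822,0.625],
    [0.165,-0.822,0.625],
    [0.165,-0.822,0.625],
    [0.165,-0.822,0.625]
  ]
}}

```text
clock: 0.93
eef_pos: [409.0, -344.3, 256.9]
tcp_rot: [-3.118, 0.173, 0.276]
contact_force: [-0.6, -1.2, -0.2]
opening: 0.998
grasp_force: 0.0
```

>>> {"fn": "play_rows", "kwargs": {
  "dp": [
    [2.63,-2.223,-0.735],
    [2.63,-2.223,-0.735],
    [2.63,-2.223,-0.735],
    [2.63,-2.223,-0.735],
    [2.63,-2.223,-0.735]
  ],
  "rot": [
    [0.165,-0.822,0.625],
    [0.165,-0.822,0.625],
    [0.165,-0.822,0.625],
    [0.165,-0.822,0.625],
    [0.165,-0.822,0.625]
  ]
}}

```text
clock: 1.35
eef_pos: [490.0, -230.9, 269.5]
tcp_rot: [-3.114, 0.261, 0.211]
contact_force: [-0.2, -0.2, -0.0]
opening: 1.004
grasp_force: 0.0
```

>>> {"fn": "play_rows", "kwargs": {
  "dp": [
    [2.407,-2.402,-0.912],
    [2.407,-2.402,-0.912],
    [2.407,-2.402,-0.912],
    [2.407,-2.402,-0.912],
    [2.407,-2.402,-0.912]
  ],
  "rot": [
    [0.165,-0.822,0.625],
    [0.165,-0.822,0.625],
    [0.165,-0.822,0.625],
    [0.165,-0.822,0.625],
    [0.165,-0.822,0.625]
  ]
}}

```text
clock: 1.77
eef_pos: [570.9, -117.1, 282.0]
tcp_rot: [-3.117, 0.349, 0.144]
contact_force: [-0.0, 0.2, -0.4]
opening: 1.004
grasp_force: 0.0
```

>>> {"fn": "play_rows", "kwargs": {
  "dp": [
    [2.159,-2.569,-1.065],
    [2.159,-2.569,-1.065],
    [2.159,-2.569,-1.065],
    [2.159,-2.569,-1.065],
    [2.159,-2.569,-1.065]
  ],
  "rot": [
    [0.165,-0.822,0.625],
    [0.165,-0.822,0.625],
    [0.165,-0.822,0.625],
    [0.165,-0.822,0.625],
    [0.165,-0.822,0.625]
  ]
}}

```text
clock: 2.18
eef_pos: [652.0, -3.3, 294.4]
tcp_rot: [-3.126, 0.437, 0.074]
contact_force: [0.8, -0.8, 0.2]
opening: 1.0
grasp_force: 0.0
```

>>> {"fn": "play_rows", "kwargs": {
  "dp": [
    [1.889,-2.721,-1.194],
    [1.889,-2.721,-1.194],
    [1.889,-2.721,-1.194],
    [1.889,-2.721,-1.194],
    [1.889,-2.721,-1.194]
  ],
  "rot": [
    [0.165,-0.822,0.625],
    [0.165,-0.822,0.625],
    [0.165,-0.822,0.625],
    [0.165,-0.822,0.625],
    [0.165,-0.822,0.625]
  ]
}}

```text
clock: 2.6
eef_pos: [733.1, 110.8, 306.5]
tcp_rot: [3.14, 0.524, 0.0]
contact_force: [0.5, -0.8, 0.8]
opening: 0.998
grasp_force: 0.0
```

Run:
```python
from h import *
n=np.array([.5,0,.866])
plan(np.array([583,110.8,50])+40*n,(np.pi,P30,0),2)
```

```text
at [733.1 110.8 306.5] [3.14  0.524 0.   ] t 2.6 q [0.12 0.83 0.77 0.07 2.06 1.71] F [ 0.5 -0.8  0.8] op 0.998
dp [-0.02, -0.006, 3.215] rot [0.009, 0.001, 0.002] mm 129 deg 0
dp [-0.021, -0.003, 3.215] rot [0.009, 0.001, 0.002] mm 129 deg 0
```

>>> {"fn": "play_rows", "kwargs": {
  "dp": [
    [-0.02,0,3.215],
    [-0.02,0,3.215],
    [-0.02,0,3.215],
    [-0.02,0,3.215],
    [-0.02,0,3.215]
  ],
  "rot": [
    [0,0,0],
    [0,0,0],
    [0,0,0],
    [0,0,0],
    [0,0,0]
  ]
}}

```text
clock: 3.02
eef_pos: [664.0, 107.0, 194.9]
tcp_rot: [3.138, 0.53, -0.003]
contact_force: [1.8, 0.0, 0.5]
opening: 0.994
grasp_force: 0.0
```

>>> {"fn": "play_rows", "kwargs": {
  "dp": [
    [-0.02,0,1.2],
    [-0.02,0,2.2],
    [-0.02,0,3.215],
    [-0.02,0,3.215],
    [-0.02,0,3.215]
  ],
  "rot": [
    [0,0,0],
    [0,0,0],
    [0,0,0],
    [0,0,0],
    [0,0,0]
  ]
}}

```text
clock: 3.43
eef_pos: [602.0, 108.6, 86.1]
tcp_rot: [3.139, 0.525, -0.002]
contact_force: [0.0, 0.3, 0.6]
opening: 1.002
grasp_force: 0.0
```

Run:
```python
from h import *
from rig import optics
n=np.array([.5,0,.866])
plan(np.array([583,110.8,50])-2*n,(np.pi,P30,0),1)
f=optics.grab_frame("scene");cv2.imwrite("pics/c2.png",cv2.convertScaleAbs(cv2.resize(f["color"][150:260,310:460,::-1],None,fx=5,fy=5,interpolation=cv2.INTER_CUBIC),alpha=1.6))
```

```text
at [602.  108.6  86.1] [ 3.139e+00  5.250e-01 -2.000e-03] t 3.43 q [0.14 0.78 1.37 0.07 1.52 1.69] F [0.  0.3 0.6] op 1.002
dp [0.042, -0.056, 1.069] rot [0.013, 0.012, -0.015] mm 43 deg 0
```

View pics/c2.png

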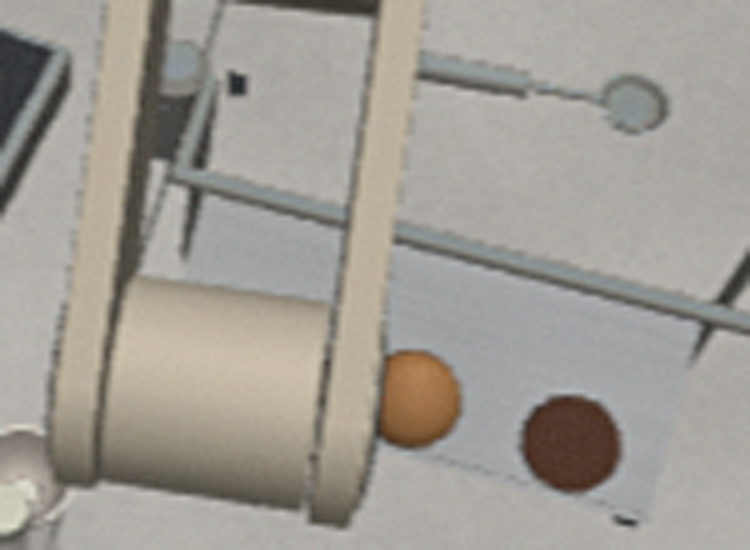

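>>> {"fn": "play_rows", "kwargs": {
  "dp": [
    [0.04,-0.05,0.4],
    [0.04,-0.05,0.8],
    [0.04,-0.05,1.0],
    [0.04,-0.05,1.0],
    [0.04,-0.05,1.0]
  ],
  "rot": [
    [0,0,0],
    [0,0,0],
    [0,0,0],
    [0,0,0],
    [0,0,0]
  ]
}}

```text
clock: 3.9
eef_pos: [585.4, 112.0, 52.1]
tcp_rot: [3.14, 0.521, -0.001]
contact_force: [0.2, -0.1, 0.6]
opening: 0.998
grasp_force: 0.0
```

Run:
```python
from h import *
n=np.array([.5,0,.866])
plan(np.array([583,110.8,50])-2*n,(np.pi,P30,0),1)
```

```text
at [585.4 112.   52.1] [ 3.14e+00  5.21e-01 -1.00e-03] t 3.9 q [0.15 0.79 1.42 0.07 1.44 1.69] F [ 0.2 -0.1  0.6] op 0.998
dp [-0.026, 0.03, 0.125] rot [0.009, -0.027, -0.005] mm 5 deg 0
```

>>> {"fn": "play_rows", "kwargs": {
  "dp": [
    [-0.02,0.02,0.06],
    [-0.02,0.02,0.12],
    [-0.02,0.02,0.12]
  ],
  "rot": [
    [0,0,0],
    [0,0,0],
    [0,0,0]
  ]
}}

```text
clock: 4.15
eef_pos: [580.8, 111.3, 47.2]
tcp_rot: [3.14, 0.523, -0.001]
contact_force: [-0.1, 0.3, -0.1]
opening: 1.003
grasp_force: 0.0
```

>>> {"fn": "play_rows", "kwargs": {
  "dp": [
    [0,0,0],
    [0,0,0],
    [0,0,0],
    [0,0,0],
    [0,0,0]
  ],
  "rot": [
    [0,0,0],
    [0,0,0],
    [0,0,0],
    [0,0,0],
    [0,0,0]
  ],
  "fingers": 0.6,
  "grip_force": 40
}}

```text
clock: 4.57
eef_pos: [581.0, 111.5, 47.5]
tcp_rot: [3.14, 0.522, -0.0]
contact_force: [0.8, 0.0, 5.1]
opening: 0.677
grasp_force: 43.2
```

>>> {"fn": "play_rows", "kwargs": {
  "dp": [
    [0,0,0],
    [0,0,0],
    [0,0,0],
    [0,0,0],
    [0,0,0]
  ],
  "rot": [
    [0,0,0],
    [0,0,0],
    [0,0,0],
    [0,0,0],
    [0,0,0]
  ]
}}

```text
clock: 4.98
eef_pos: [581.0, 111.4, 47.5]
tcp_rot: [3.14, 0.522, -0.001]
contact_force: [1.2, 0.3, 5.5]
opening: 0.68
grasp_force: 43.2
```

>>> {"fn": "play_rows", "kwargs": {
  "dp": [
    [0,0,-0.1],
    [0,0,-0.4],
    [0,0,-1.1],
    [0,0,-2.0],
    [0,0,-2.9]
  ],
  "rot": [
    [0,0,0],
    [0,0,0],
    [0,0,0],
    [0,0,0],
    [0,0,0]
  ]
}}

```text
clock: 5.4
eef_pos: [638.7, 111.5, 148.7]
tcp_rot: [3.14, 0.525, -0.001]
contact_force: [1.2, 0.1, -0.9]
opening: 0.685
grasp_force: 43.0
```

>>> {"fn": "play_rows", "kwargs": {
  "dp": [
    [0,0,-0.9],
    [0,0,-1.8],
    [0,0,-2.7],
    [0,0,-3.3],
    [0,0,-3.5]
  ],
  "rot": [
    [0,0,0],
    [0,0,0],
    [0,0,0],
    [0,0,0],
    [0,0,0]
  ]
}}

```text
clock: 5.82
eef_pos: [710.9, 111.7, 273.1]
tcp_rot: [3.141, 0.517, -0.0]
contact_force: [0.8, 0.1, -0.9]
opening: 0.683
grasp_force: 43.0
```

Run:
```python
from h import *
plan((487.5,-185.3,180),(np.pi,0,0),4)
```

```text
at [710.9 111.7 273.1] [ 3.141  0.517 -0.   ] t 5.82 q [0.12 0.79 0.91 0.07 1.95 1.7 ] F [ 0.8  0.1 -0.9] op 0.683
dp [-0.926, 1.856, 1.197] rot [0.002, 1.234, -0.001] mm 96 deg 7
dp [-1.072, 1.856, 1.067] rot [0.002, 1.234, -0.001] mm 96 deg 7
dp [-1.201, 1.856, 0.92] rot [0.002, 1.234, -0.001] mm 96 deg 7
dp [-1.31, 1.856, 0.757] rot [0.002, 1.234, -0.001] mm 96 deg 7
```

>>> {"fn": "play_rows", "kwargs": {
  "dp": [
    [-0.1,0.2,0.13],
    [-0.35,0.7,0.45],
    [-0.65,1.3,0.84],
    [-0.926,1.856,1.197],
    [-0.926,1.856,1.197]
  ],
  "rot": [
    [0,0.13,0],
    [0,0.46,0],
    [0,0.86,0],
    [0,1.234,0],
    [0,1.234,0]
  ]
}}

```text
clock: 6.23
eef_pos: [647.1, 33.6, 244.1]
tcp_rot: [3.138, 0.399, -0.003]
contact_force: [0.6, -0.1, -0.8]
opening: 0.683
grasp_force: 43.1
```

>>> {"fn": "play_rows", "kwargs": {
  "dp": [
    [-0.22,0.37,0.21],
    [-0.54,0.93,0.53],
    [-0.8,1.4,0.8],
    [-1.072,1.856,1.067],
    [-1.072,1.856,1.067]
  ],
  "rot": [
    [0,0.25,0],
    [0,0.62,0],
    [0,0.92,0],
    [0,1.234,0],
    [0,1.234,0]
  ]
}}

```text
clock: 6.65
eef_pos: [592.5, -39.4, 221.9]
tcp_rot: [3.139, 0.268, -0.002]
contact_force: [0.9, -0.2, -1.2]
opening: 0.682
grasp_force: 43.1
```

>>> {"fn": "play_rows", "kwargs": {
  "dp": [
    [-0.24,0.37,0.18],
    [-0.6,0.93,0.46],
    [-0.9,1.4,0.69],
    [-1.201,1.856,0.92],
    [-1.201,1.856,0.92]
  ],
  "rot": [
    [0,0.25,0],
    [0,0.62,0],
    [0,0.92,0],
    [0,1.234,0],
    [0,1.234,0]
  ]
}}

```text
clock: 7.07
eef_pos: [536.7, -112.9, 198.9]
tcp_rot: [3.14, 0.139, -0.002]
contact_force: [0.1, -0.3, -0.8]
opening: 0.679
grasp_force: 43.1
```

>>> {"fn": "play_rows", "kwargs": {
  "dp": [
    [-0.26,0.37,0.15],
    [-0.65,0.93,0.38],
    [-1.0,1.4,0.57],
    [-1.31,1.856,0.757],
    [-1.31,1.856,0.757]
  ],
  "rot": [
    [0,0.25,0],
    [0,0.62,0],
    [0,0.92,0],
    [0,1.234,0],
    [0,1.234,0]
  ]
}}

```text
clock: 7.48
eef_pos: [481.3, -186.6, 176.0]
tcp_rot: [3.141, 0.009, -0.001]
contact_force: [-0.5, 0.7, -0.3]
opening: 0.679
grasp_force: 43.1
```

Run:
```python
from h import *
from rig import optics
plan((487.5,-185.3,72),(np.pi,0,0),1)
fs={n:optics.grab_frame(n) for n in("scene","top")}
for n,f in fs.items(): np.savez(n+"1.npz",**f)
a=cv2.resize(fs["scene"]["color"][120:230,215:345,::-1],(520,440),interpolation=cv2.INTER_CUBIC)
b=cv2.resize(fs["top"]["color"][170:280,330:430,::-1],(280,308),interpolation=cv2.INTER_CUBIC)
c=np.zeros((440,800,3),np.uint8);c[:,:520]=a;c[:308,520:]=b
cv2.imwrite("pics/c3.png",cv2.convertScaleAbs(c,alpha=1.6))
```

```text
at [ 481.3 -186.6  176. ] [ 3.141e+00  9.000e-03 -1.000e-03] t 7.48 q [-0.37  0.25  1.91 -0.    0.98  1.2 ] F [-0.5  0.7 -0.3] op 0.679
dp [0.18, -0.033, 2.599] rot [0.006, 0.086, -0.014] mm 104 deg 1
```

View pics/c3.png

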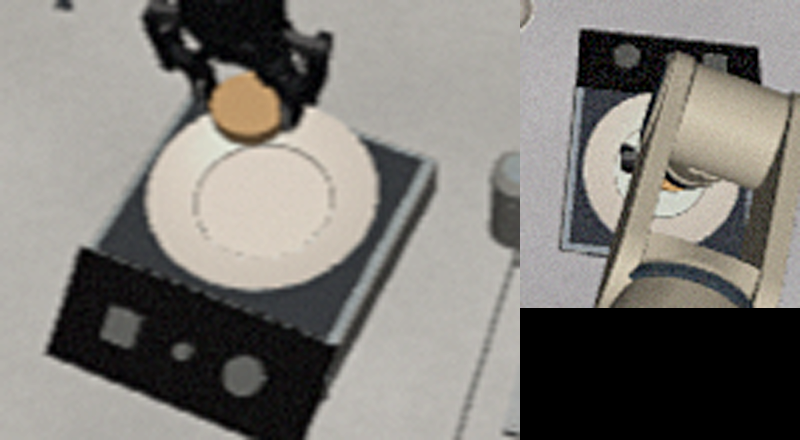

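Run:
```python
from h import *
np.set_printoptions(precision=1,suppress=True)
f=dict(np.load("scene1.npz"))
im=cv2.GaussianBlur(f["color"],(3,3),0.6);hsv=cv2.cvtColor(im,cv2.COLOR_RGB2HSV).astype(int);H,Sa=hsv[...,0],hsv[...,1]
for th in(75,90,105):
  for c,s in blobs((Sa>th)&(H<25)&(H>5),(255,125,305,165),30): print(th,c,s,onz(f,c,176+11))
V=hsv[...,2]
# inner ring of the plate floor: dark line; show plate outline bbox
print(blobs(V>110,(235,140,325,200),100))
```

```text
75 [276.1 146.5] [267, 137, 19, 19, 258] [ 482.8 -188.2  187. ]
90 [276.1 146.6] [267, 138, 18, 18, 246] [ 483.  -188.1  187. ]
105 [276.1 146.5] [267, 138, 18, 17, 226] [ 482.6 -188.   187. ]
[(array([249.7, 143.8]), [235, 140, 26, 13, 172]), (array([275.8, 146.1]), [269, 140, 15, 13, 161]), (array([280.3, 170. ]), [252, 147, 57, 45, 1863]), (array([318.9, 189.1]), [309, 170, 16, 30, 261])]
```

>>> {"fn": "play_rows", "kwargs": {
  "dp": [
    [0.1,-0.03,0.4],
    [0.15,-0.03,1.1],
    [0.17,-0.03,1.8],
    [0.17,-0.03,2.1],
    [0.17,-0.03,2.3]
  ],
  "rot": [
    [0,0.08,0],
    [0,0.08,0],
    [0,0.08,0],
    [0,0.08,0],
    [0,0.08,0]
  ]
}}

```text
clock: 8.0
eef_pos: [491.1, -183.0, 83.4]
tcp_rot: [3.141, 0.001, 0.001]
contact_force: [-0.2, -0.2, -0.2]
opening: 0.677
grasp_force: 43.2
```

Run:
```python
from h import *
plan((487.5,-185.3,69),(np.pi,0,0),1)
```

```text
at [ 491.1 -183.    83.4] [3.141e+00 1.000e-03 1.000e-03] t 8.0 q [-0.36  0.39  1.97 -0.    0.78  1.21] F [-0.2 -0.2 -0.2] op 0.677
dp [-0.09, 0.058, 0.36] rot [0.001, 0.006, 0.012] mm 15 deg 0
```

>>> {"fn": "play_rows", "kwargs": {
  "dp": [
    [-0.07,0.03,0.15],
    [-0.07,0.03,0.3],
    [-0.07,0.03,0.3],
    [-0.07,0.03,0.3]
  ],
  "rot": [
    [0,0,0],
    [0,0,0],
    [0,0,0],
    [0,0,0]
  ]
}}

```text
clock: 8.33
eef_pos: [488.4, -185.6, 73.6]
tcp_rot: [3.14, -0.003, 0.0]
contact_force: [-0.4, -0.8, -0.5]
opening: 0.684
grasp_force: 43.2
```

>>> {"fn": "play_rows", "kwargs": {
  "dp": [
    [0,0,0.03],
    [0,0,0.05],
    [0,0,0.05],
    [0,0,0.05]
  ],
  "rot": [
    [0,0,0],
    [0,0,0],
    [0,0,0],
    [0,0,0]
  ]
}}

```text
clock: 8.67
eef_pos: [488.1, -185.7, 71.5]
tcp_rot: [3.14, -0.003, 0.0]
contact_force: [0.3, 0.8, -0.5]
opening: 0.682
grasp_force: 43.2
```

>>> {"fn": "play_rows", "kwargs": {
  "dp": [
    [0,0,0.025],
    [0,0,0.05],
    [0,0,0.05],
    [0,0,0.05]
  ],
  "rot": [
    [0,0,0],
    [0,0,0],
    [0,0,0],
    [0,0,0]
  ]
}}

```text
clock: 9.0
eef_pos: [487.8, -185.5, 69.1]
tcp_rot: [3.14, -0.002, 0.0]
contact_force: [0.0, -0.6, 0.5]
opening: 0.684
grasp_force: 43.2
```

>>> {"fn": "play_rows", "kwargs": {
  "dp": [
    [0,-0.03,0.02],
    [0,-0.03,0.04],
    [0,-0.03,0.04],
    [0,-0.03,0.04]
  ],
  "rot": [
    [0,0,0],
    [0,0,0],
    [0,0,0],
    [0,0,0]
  ]
}}

```text
clock: 9.33
eef_pos: [487.9, -184.3, 67.5]
tcp_rot: [3.14, -0.002, 0.0]
contact_force: [-0.3, 0.3, -0.5]
opening: 0.678
grasp_force: 43.2
```

>>> {"fn": "play_rows", "kwargs": {
  "dp": [
    [0,0,0.02],
    [0,0,0.03],
    [0,0,0.03],
    [0,0,0.03]
  ],
  "rot": [
    [0,0,0],
    [0,0,0],
    [0,0,0],
    [0,0,0]
  ]
}}

```text
clock: 9.67
eef_pos: [488.0, -184.4, 66.6]
tcp_rot: [3.14, -0.002, 0.0]
contact_force: [-0.3, 1.5, 3.7]
opening: 0.684
grasp_force: 43.5
```

>>> {"fn": "play_rows", "kwargs": {
  "dp": [
    [0,0,0],
    [0,0,0],
    [0,0,0],
    [0,0,0]
  ],
  "rot": [
    [0,0,0],
    [0,0,0],
    [0,0,0],
    [0,0,0]
  ],
  "fingers": 0.85
}}

```text
clock: 10.0
eef_pos: [487.9, -184.4, 66.3]
tcp_rot: [3.14, -0.002, 0.0]
contact_force: [0.6, 0.4, -0.3]
opening: 0.847
grasp_force: 0.0
```

>>> {"fn": "play_rows", "kwargs": {
  "dp": [
    [0,0,-0.1],
    [0,0,-0.3],
    [0,0,-0.8],
    [0,0,-1.8],
    [0,0,-2.8]
  ],
  "rot": [
    [0,0,0],
    [0,0,0],
    [0,0,0],
    [0,0,0],
    [0,0,0]
  ]
}}

```text
clock: 10.42
eef_pos: [486.6, -183.8, 179.3]
tcp_rot: [3.141, 0.001, 0.0]
contact_force: [0.2, -0.3, 0.5]
opening: 0.846
grasp_force: 0.0
```

>>> {"fn": "play_rows", "kwargs": {
  "dp": [
    [0.0,0,-1.0],
    [0.0,0,-2.0],
    [0.0,0,-3.0],
    [0,0,-3.0]
  ],
  "rot": [
    [0,0,0],
    [0,0,0],
    [0,0,0],
    [0,0,0]
  ],
  "fingers": 1
}}

```text
clock: 10.75
eef_pos: [490.8, -185.3, 307.5]
tcp_rot: [3.136, -0.014, 0.0]
contact_force: [2.3, -1.4, 0.5]
opening: 0.999
grasp_force: 0.0
```

Run:
```python
from h import *
np.set_printoptions(precision=1,suppress=True)
from rig import optics
n=np.array([.5,0,.866])
plan(np.array([585,309.6,50])+230*n,(np.pi,P30,0),5)
f=optics.grab_frame("scene");np.savez("scene2.npz",**f)
im=cv2.GaussianBlur(f["color"],(3,3),0.6);hsv=cv2.cvtColor(im,cv2.COLOR_RGB2HSV).astype(int);H,Sa,V=[hsv[...,i] for i in range(3)]
for c,s in blobs((Sa>75)&(H<25)&(H>5),(255,140,305,195),30): print(c,s,onz(f,c,85))
print([(c,s,onz(f,c,82)) for c,s in blobs((V>110)|(Sa>75)&(H<25)&(H>5)&(V>70),(240,143,325,195),300)])
b=cv2.resize(f["color"][110:230,215:345,::-1],(780,600)[:2],interpolation=cv2.INTER_CUBIC)
cv2.imwrite("pics/c4.png",cv2.convertScaleAbs(b,alpha=1.6))
```

```text
at [ 490.8 -185.3  307.5] [ 3.1 -0.   0. ] t 10.75 q [-0.4  0.1  1.8 -0.   1.2  1.2] F [ 2.3 -1.4  0.5] op 0.999
dp [1.043, -2.476, 0.291] rot [0.011, -1.027, -0.003] mm 108 deg 6
dp [1.069, -2.475, 0.181] rot [0.011, -1.027, -0.003] mm 108 deg 6
dp [1.083, -2.475, 0.068] rot [0.011, -1.027, -0.003] mm 108 deg 6
dp [1.085, -2.475, -0.046] rot [0.011, -1.027, -0.003] mm 108 deg 6
dp [1.074, -2.474, -0.159] rot [0.011, -1.027, -0.003] mm 108 deg 6
[280.4 168.9] [272, 161, 18, 17, 231] [ 493.1 -180.5   85. ]
[(array([280.2, 167.8]), [252, 144, 57, 48, 2038], array([ 487.1, -183.8,   82. ]))]
```

View pics/c4.png

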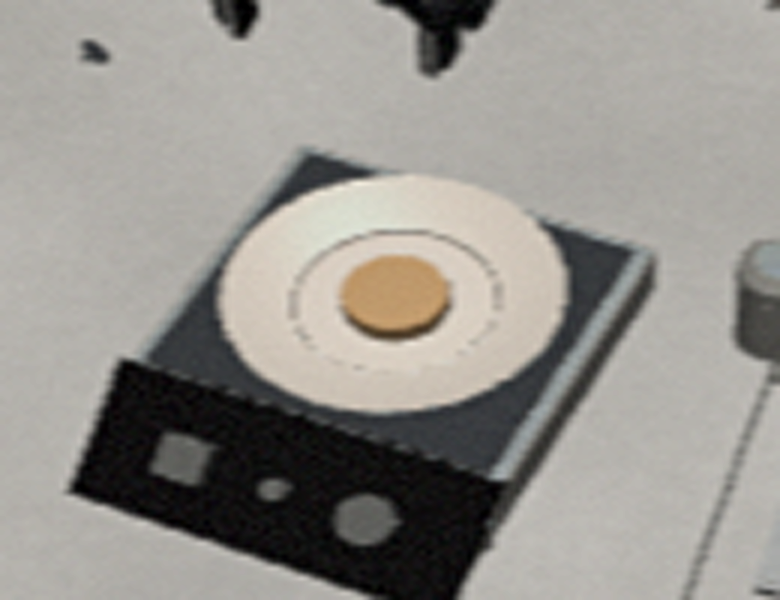

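>>> {"fn": "play_rows", "kwargs": {
  "dp": [
    [1.043,-2.476,0.291],
    [1.043,-2.476,0.291],
    [1.043,-2.476,0.291],
    [1.043,-2.476,0.291]
  ],
  "rot": [
    [0,-1.027,0],
    [0,-1.027,0],
    [0,-1.027,0],
    [0,-1.027,0]
  ]
}}

```text
clock: 11.13
eef_pos: [530.0, -81.2, 285.2]
tcp_rot: [-3.141, 0.107, 0.003]
contact_force: [-0.4, 0.2, -0.3]
opening: 0.998
grasp_force: 0.0
```

>>> {"fn": "play_rows", "kwargs": {
  "dp": [
    [1.069,-2.475,0.181],
    [1.069,-2.475,0.181],
    [1.069,-2.475,0.181],
    [1.069,-2.475,0.181]
  ],
  "rot": [
    [0,-1.027,0],
    [0,-1.027,0],
    [0,-1.027,0],
    [0,-1.027,0]
  ]
}}

```text
clock: 11.47
eef_pos: [571.6, 17.6, 273.0]
tcp_rot: [-3.142, 0.215, 0.003]
contact_force: [-0.2, 0.4, 0.3]
opening: 1.002
grasp_force: 0.0
```

>>> {"fn": "play_rows", "kwargs": {
  "dp": [
    [1.083,-2.475,0.068],
    [1.083,-2.475,0.068],
    [1.083,-2.475,0.068],
    [1.083,-2.475,0.068]
  ],
  "rot": [
    [0,-1.027,0],
    [0,-1.027,0],
    [0,-1.027,0],
    [0,-1.027,0]
  ]
}}

```text
clock: 11.8
eef_pos: [613.2, 116.3, 260.9]
tcp_rot: [3.141, 0.323, 0.003]
contact_force: [-1.0, -0.7, 0.8]
opening: 1.0
grasp_force: 0.0
```

>>> {"fn": "play_rows", "kwargs": {
  "dp": [
    [1.085,-2.475,-0.046],
    [1.085,-2.475,-0.046],
    [1.085,-2.475,-0.046],
    [1.085,-2.475,-0.046]
  ],
  "rot": [
    [0,-1.027,0],
    [0,-1.027,0],
    [0,-1.027,0],
    [0,-1.027,0]
  ]
}}

```text
clock: 12.13
eef_pos: [654.7, 214.9, 248.5]
tcp_rot: [3.141, 0.43, 0.002]
contact_force: [0.1, 0.4, 0.1]
opening: 0.999
grasp_force: 0.0
```

>>> {"fn": "play_rows", "kwargs": {
  "dp": [
    [1.074,-2.475,-0.159],
    [1.074,-2.475,-0.159],
    [1.074,-2.475,-0.159],
    [1.074,-2.475,-0.159]
  ],
  "rot": [
    [0,-1.027,0],
    [0,-1.027,0],
    [0,-1.027,0],
    [0,-1.027,0]
  ]
}}

```text
clock: 12.47
eef_pos: [696.0, 313.7, 235.7]
tcp_rot: [3.14, 0.538, 0.002]
contact_force: [0.9, 0.6, -0.4]
opening: 1.001
grasp_force: 0.0
```

```bash
cat > look.py <<'E'
from h import *
from rig import optics
np.set_printoptions(precision=1,suppress=True)
def circ(f,px,z):
    """world circle through contour pixels cast onto z (algebraic fit)"""
    P=np.array([onz(f,p,z)[:2] for p in px]);A=np.c_[2*P,np.ones(len(P))]
    s=np.linalg.lstsq(A,(P**2).sum(1),rcond=None)[0];return s[:2],np.sqrt(s[2]+s[:2]@s[:2])
def look(zt,hmax=25,smin=75,tag="x"):
    for n,pb in (("scene",(235,138,325,200)),("top",(348,198,415,265))):
        f=optics.grab_frame(n);np.savez(n+tag+".npz",**f);im=cv2.GaussianBlur(f["color"],(3,3),0.6);hsv=cv2.cvtColor(im,cv2.COLOR_RGB2HSV).astype(int);H,Sa,V=[hsv[...,i] for i in range(3)]
        x0,y0,x1,y1=pb
        for nm,m,z in (("rim",(V>85),84),("stack",(Sa>smin)&(H<hmax),zt)):
            mm=np.zeros(V.shape,np.uint8);mm[y0:y1,x0:x1]=m[y0:y1,x0:x1]*255
            cs=cv2.findContours(mm,cv2.RETR_EXTERNAL,cv2.CHAIN_APPROX_NONE)[0]
            if not cs: continue
            c=max(cs,key=cv2.contourArea);h=cv2.convexHull(c)[:,0] if nm=="rim" else c[:,0]
            print(n,nm,*circ(f,h,z),len(h))
E
python3 - <<'E'
from look import *
n=np.array([.5,0,.866])
plan(np.array([585,309.6,50])+30*n,(np.pi,P30,0),2)
look(85)
E
```

```text
at [696.  313.7 235.7] [3.1 0.5 0. ] t 12.47 q [0.3 0.9 0.8 0.2 1.9 1.9] F [ 0.9  0.6 -0.4] op 1.001
dp [-0.006, 0.046, 2.33] rot [0.011, 0.07, 0.008] mm 93 deg 0
dp [-0.024, 0.049, 2.33] rot [0.011, 0.07, 0.008] mm 93 deg 0
scene rim [ 447.5 -184.3] 174.07967014040844 6
scene stack [ 492.6 -180.8] 29.371861441434262 46
top rim [ 487.4 -186.9] 93.93469517377747 34
top stack [ 488.6 -184.8] 27.445326178224406 46
```

>>> {"fn": "play_rows", "kwargs": {
  "dp": [
    [0,0.046,1.0],
    [-0.006,0.046,2.0],
    [-0.006,0.046,2.33],
    [-0.006,0.046,2.33]
  ],
  "rot": [
    [0,0.14,0],
    [0,0.14,0],
    [0,0.14,0],
    [0,0.14,0]
  ]
}}

```text
clock: 12.9
eef_pos: [645.2, 305.9, 156.3]
tcp_rot: [3.137, 0.527, -0.003]
contact_force: [1.0, -0.1, -0.4]
opening: 1.001
grasp_force: 0.0
```

>>> {"fn": "play_rows", "kwargs": {
  "dp": [
    [-0.006,0.046,1.0],
    [-0.03,0.046,1.7],
    [-0.03,0.046,2.2],
    [-0.03,0.046,2.33],
    [-0.03,0.046,2.33]
  ],
  "rot": [
    [0,0,0],
    [0,0,0],
    [0,0,0],
    [0,0,0],
    [0,0,0]
  ]
}}

```text
clock: 13.32
eef_pos: [601.1, 305.9, 79.1]
tcp_rot: [3.14, 0.521, -0.001]
contact_force: [0.3, -0.0, 0.2]
opening: 0.999
grasp_force: 0.0
```

Run:
```python
from h import *
n=np.array([.5,0,.866])
plan(np.array([585,309.6,50])-2*n,(np.pi,P30,0),1)
```

```text
at [601.1 305.9  79.1] [ 3.14e+00  5.21e-01 -1.00e-03] t 13.32 q [0.38 0.85 1.23 0.18 1.55 1.9 ] F [ 0.3 -0.   0.2] op 0.999
dp [0.013, -0.093, 0.88] rot [0.012, -0.021, -0.012] mm 35 deg 0
```

>>> {"fn": "play_rows", "kwargs": {
  "dp": [
    [0.01,-0.09,0.3],
    [0.01,-0.09,0.6],
    [0.01,-0.09,0.78],
    [0.01,-0.09,0.78],
    [0.01,-0.09,0.78]
  ],
  "rot": [
    [0,0,0],
    [0,0,0],
    [0,0,0],
    [0,0,0],
    [0,0,0]
  ]
}}

```text
clock: 13.73
eef_pos: [585.4, 310.6, 50.9]
tcp_rot: [3.14, 0.522, -0.001]
contact_force: [-0.1, -0.3, -0.6]
opening: 0.996
grasp_force: 0.0
```

Run:
```python
from h import *
n=np.array([.5,0,.866])
plan(np.array([585,309.6,50])-2.4*n,(np.pi,P30,0),1)
```

```text
at [585.4 310.6  50.9] [ 3.14e+00  5.22e-01 -1.00e-03] t 13.73 q [0.39 0.86 1.27 0.19 1.49 1.9 ] F [-0.1 -0.3 -0.6] op 0.996
dp [0.001, 0.024, 0.084] rot [0.017, -0.017, -0.004] mm 3 deg 0
```

>>> {"fn": "play_rows", "kwargs": {
  "dp": [
    [0,0.02,0.05],
    [0,0.02,0.09],
    [0,0.02,0.09]
  ],
  "rot": [
    [0,0,0],
    [0,0,0],
    [0,0,0]
  ]
}}

```text
clock: 13.98
eef_pos: [584.0, 309.8, 48.0]
tcp_rot: [3.14, 0.521, -0.001]
contact_force: [0.0, 0.8, 0.6]
opening: 1.0
grasp_force: 0.0
```

>>> {"fn": "play_rows", "kwargs": {
  "dp": [
    [0,0,0],
    [0,0,0],
    [0,0,0],
    [0,0,0],
    [0,0,0]
  ],
  "rot": [
    [0,0,0],
    [0,0,0],
    [0,0,0],
    [0,0,0],
    [0,0,0]
  ],
  "fingers": 0.58
}}

```text
clock: 14.4
eef_pos: [584.5, 309.9, 48.7]
tcp_rot: [3.14, 0.52, -0.0]
contact_force: [2.0, -0.4, 5.8]
opening: 0.659
grasp_force: 42.8
```

>>> {"fn": "play_rows", "kwargs": {
  "dp": [
    [0,0,0],
    [0,0,0],
    [0,0,0],
    [0,0,0]
  ],
  "rot": [
    [0,0,0],
    [0,0,0],
    [0,0,0],
    [0,0,0]
  ]
}}

```text
clock: 14.73
eef_pos: [584.5, 309.9, 48.7]
tcp_rot: [3.14, 0.52, -0.0]
contact_force: [1.9, 0.8, 5.4]
opening: 0.659
grasp_force: 42.8
```

>>> {"fn": "play_rows", "kwargs": {
  "dp": [
    [0,0,-0.1],
    [0,0,-0.4],
    [0,0,-1.1],
    [0,0,-2.0],
    [0,0,-2.9]
  ],
  "rot": [
    [0,0,0],
    [0,0,0],
    [0,0,0],
    [0,0,0],
    [0,0,0]
  ]
}}

```text
clock: 15.15
eef_pos: [641.9, 309.8, 149.8]
tcp_rot: [3.139, 0.523, -0.001]
contact_force: [0.1, 0.9, -1.0]
opening: 0.66
grasp_force: 42.7
```

>>> {"fn": "play_rows", "kwargs": {
  "dp": [
    [0,0,-0.9],
    [0,0,-1.8],
    [0,0,-2.7],
    [0,0,-3.3],
    [0,0,-3.5]
  ],
  "rot": [
    [0,0,0],
    [0,0,0],
    [0,0,0],
    [0,0,0],
    [0,0,0]
  ]
}}

```text
clock: 15.57
eef_pos: [713.8, 310.0, 275.0]
tcp_rot: [-3.141, 0.515, -0.0]
contact_force: [0.6, 0.7, -1.2]
opening: 0.66
grasp_force: 42.7
```

Run:
```python
from h import *
plan((487.5,-184.6,190),(np.pi,0,0),5)
```

```text
at [713.8 310.  275. ] [-3.141  0.515 -0.   ] t 15.57 q [0.34 0.9  0.71 0.18 2.02 1.95] F [ 0.6  0.7 -1.2] op 0.66
dp [-0.775, 2.474, 0.926] rot [-0.001, 0.984, -0.001] mm 110 deg 6
dp [-0.866, 2.473, 0.841] rot [-0.001, 0.984, -0.001] mm 110 deg 6
dp [-0.948, 2.473, 0.748] rot [-0.001, 0.984, -0.001] mm 110 deg 6
dp [-1.021, 2.473, 0.647] rot [-0.001, 0.984, -0.001] mm 110 deg 6
dp [-1.082, 2.473, 0.539] rot [-0.001, 0.984, -0.001] mm 110 deg 6
```

Run:
```python
from h import *
plan((487.5,-184.6,270),(np.pi,0,0),5)
```

```text
at [713.8 310.  275. ] [-3.141  0.515 -0.   ] t 15.57 q [0.34 0.9  0.71 0.18 2.02 1.95] F [ 0.6  0.7 -1.2] op 0.66
dp [-0.972, 2.473, 0.578] rot [-0.001, 0.984, -0.001] mm 109 deg 6
dp [-1.027, 2.473, 0.475] rot [-0.001, 0.984, -0.001] mm 109 deg 6
dp [-1.07, 2.473, 0.367] rot [-0.001, 0.984, -0.001] mm 109 deg 6
dp [-1.102, 2.473, 0.255] rot [-0.001, 0.984, -0.001] mm 109 deg 6
dp [-1.123, 2.473, 0.141] rot [-0.001, 0.984, -0.001] mm 109 deg 6
```

>>> {"fn": "play_rows", "kwargs": {
  "dp": [
    [-0.1,0.25,0.06],
    [-0.3,0.75,0.17],
    [-0.6,1.5,0.35],
    [-0.87,2.2,0.51],
    [-0.972,2.473,0.578]
  ],
  "rot": [
    [0,0.1,0],
    [0,0.3,0],
    [0,0.6,0],
    [0,0.87,0],
    [0,0.984,0]
  ]
}}

```text
clock: 15.98
eef_pos: [665.0, 207.8, 270.9]
tcp_rot: [3.138, 0.417, -0.002]
contact_force: [-0.6, -0.0, -0.5]
opening: 0.66
grasp_force: 42.8
```

>>> {"fn": "play_rows", "kwargs": {
  "dp": [
    [-0.2,0.5,0.095],
    [-0.45,1.1,0.21],
    [-0.7,1.7,0.33],
    [-0.9,2.2,0.42],
    [-1.027,2.473,0.475]
  ],
  "rot": [
    [0,0.2,0],
    [0,0.44,0],
    [0,0.68,0],
    [0,0.88,0],
    [0,0.984,0]
  ]
}}

```text
clock: 16.4
eef_pos: [620.1, 110.0, 270.1]
tcp_rot: [3.139, 0.314, -0.002]
contact_force: [0.7, 0.1, -1.1]
opening: 0.658
grasp_force: 42.8
```

>>> {"fn": "play_rows", "kwargs": {
  "dp": [
    [-0.21,0.5,0.07],
    [-0.47,1.1,0.16],
    [-0.73,1.7,0.25],
    [-0.94,2.2,0.32],
    [-1.07,2.473,0.367]
  ],
  "rot": [
    [0,0.2,0],
    [0,0.44,0],
    [0,0.68,0],
    [0,0.88,0],
    [0,0.984,0]
  ]
}}

```text
clock: 16.82
eef_pos: [574.8, 11.3, 269.3]
tcp_rot: [3.139, 0.211, -0.002]
contact_force: [0.3, 0.2, -0.7]
opening: 0.66
grasp_force: 42.8
```

>>> {"fn": "play_rows", "kwargs": {
  "dp": [
    [-0.22,0.5,0.05],
    [-0.49,1.1,0.11],
    [-0.75,1.7,0.17],
    [-0.97,2.2,0.23],
    [-1.102,2.473,0.255]
  ],
  "rot": [
    [0,0.2,0],
    [0,0.44,0],
    [0,0.68,0],
    [0,0.88,0],
    [0,0.984,0]
  ]
}}

```text
clock: 17.23
eef_pos: [529.7, -87.1, 268.4]
tcp_rot: [3.14, 0.108, -0.001]
contact_force: [0.3, 0.5, -1.2]
opening: 0.657
grasp_force: 42.8
```

>>> {"fn": "play_rows", "kwargs": {
  "dp": [
    [-0.25,0.55,0.03],
    [-0.54,1.2,0.07],
    [-0.85,1.9,0.11],
    [-1.06,2.35,0.135],
    [-1.123,2.473,0.141]
  ],
  "rot": [
    [0,0.22,0],
    [0,0.48,0],
    [0,0.76,0],
    [0,0.94,0],
    [0,0.984,0]
  ]
}}

```text
clock: 17.65
eef_pos: [484.2, -186.3, 267.7]
tcp_rot: [3.14, 0.005, -0.002]
contact_force: [-0.3, -0.3, 0.4]
opening: 0.662
grasp_force: 42.8
```

Run:
```python
from h import *
plan((487.5,-184.6,100),(np.pi,0,0),1)
```

```text
at [ 484.2 -186.3  267.7] [ 3.14e+00  5.00e-03 -2.00e-03] t 17.65 q [-0.37  0.15  1.81 -0.    1.18  1.21] F [-0.3 -0.3  0.4] op 0.662
dp [0.103, -0.05, 4.191] rot [0.017, 0.049, -0.016] mm 168 deg 0
```

>>> {"fn": "play_rows", "kwargs": {
  "dp": [
    [0.05,-0.03,0.5],
    [0.08,-0.03,1.4],
    [0.08,-0.03,2.4],
    [0.08,-0.03,3.4],
    [0.08,-0.03,4.1]
  ],
  "rot": [
    [0,0.05,0],
    [0,0.05,0],
    [0,0.05,0],
    [0,0.05,0],
    [0,0.05,0]
  ]
}}

```text
clock: 18.07
eef_pos: [487.1, -182.3, 100.5]
tcp_rot: [3.142, 0.003, 0.0]
contact_force: [-0.8, -0.0, -0.4]
opening: 0.661
grasp_force: 42.8
```

>>> {"fn": "play_rows", "kwargs": {
  "dp": [
    [0,0,0.1],
    [0,0,0.2],
    [0,0,0.25],
    [0,0,0.25]
  ],
  "rot": [
    [0,0,0],
    [0,0,0],
    [0,0,0],
    [0,0,0]
  ]
}}

```text
clock: 18.4
eef_pos: [488.9, -183.8, 94.6]
tcp_rot: [3.139, -0.002, 0.0]
contact_force: [0.4, 0.4, 0.0]
opening: 0.663
grasp_force: 43.0
```

Run:
```python
from h import *
plan((487.8,-184.5,86),(np.pi,0,0),1)
```

```text
at [ 488.9 -183.8   94.6] [ 3.139e+00 -2.000e-03  0.000e+00] t 18.4 q [-0.36  0.37  1.97 -0.    0.8   1.21] F [0.4 0.4 0. ] op 0.663
dp [-0.028, 0.018, 0.215] rot [0.02, -0.015, 0.004] mm 9 deg 0
```

>>> {"fn": "play_rows", "kwargs": {
  "dp": [
    [-0.02,0.02,0.1],
    [-0.02,0.02,0.2],
    [-0.02,0.02,0.2],
    [-0.02,0.02,0.2]
  ],
  "rot": [
    [0,0,0],
    [0,0,0],
    [0,0,0],
    [0,0,0]
  ]
}}

```text
clock: 18.73
eef_pos: [486.7, -184.5, 85.5]
tcp_rot: [3.14, 0.0, 0.0]
contact_force: [0.4, 0.6, 0.0]
opening: 0.658
grasp_force: 43.0
```

>>> {"fn": "play_rows", "kwargs": {
  "dp": [
    [0,0,0.02],
    [0,0,0.04],
    [0,0,0.04]
  ],
  "rot": [
    [0,0,0],
    [0,0,0],
    [0,0,0]
  ]
}}

```text
clock: 18.98
eef_pos: [486.9, -184.5, 84.2]
tcp_rot: [3.14, 0.0, 0.0]
contact_force: [-1.9, -0.3, 6.2]
opening: 0.662
grasp_force: 43.7
```

>>> {"fn": "play_rows", "kwargs": {
  "dp": [
    [0,0,-0.01],
    [0,0,-0.01],
    [0,0,-0.01],
    [0,0,-0.01]
  ],
  "rot": [
    [0,0,0],
    [0,0,0],
    [0,0,0],
    [0,0,0]
  ],
  "fingers": 0.85
}}

```text
clock: 19.32
eef_pos: [486.6, -184.4, 84.0]
tcp_rot: [3.14, 0.001, 0.0]
contact_force: [-0.5, 0.2, 0.8]
opening: 0.85
grasp_force: 0.0
```

>>> {"fn": "play_rows", "kwargs": {
  "dp": [
    [0,0,-0.1],
    [0,0,-0.3],
    [0,0,-0.8],
    [0,0,-1.8],
    [0,0,-2.8]
  ],
  "rot": [
    [0,0,0],
    [0,0,0],
    [0,0,0],
    [0,0,0],
    [0,0,0]
  ]
}}

```text
clock: 19.73
eef_pos: [485.6, -183.8, 196.9]
tcp_rot: [3.141, 0.003, 0.0]
contact_force: [0.9, -0.4, 0.5]
opening: 0.848
grasp_force: 0.0
```

>>> {"fn": "play_rows", "kwargs": {
  "dp": [
    [0.0,0,-0.9],
    [0.0,0,-1.8],
    [0.0,0,-2.3],
    [0,0,-2.5]
  ],
  "rot": [
    [0,0,0],
    [0,0,0],
    [0,0,0],
    [0,0,0]
  ],
  "fingers": 1
}}

```text
clock: 20.07
eef_pos: [488.2, -184.6, 300.7]
tcp_rot: [3.138, -0.005, 0.0]
contact_force: [-0.4, -0.7, 0.6]
opening: 1.0
grasp_force: 0.0
```

Run:
```python
from h import *
n=np.array([.5,0,.866])
plan(np.array([583.5,210.7,50])+235*n,(np.pi,P30,0),4)
```

```text
at [ 488.2 -184.6  300.7] [ 3.138 -0.005  0.   ] t 20.07 q [-0.36  0.12  1.77 -0.    1.24  1.21] F [-0.4 -0.7  0.6] op 1.0
dp [1.329, -2.472, 0.293] rot [0.009, -1.263, -0.002] mm 113 deg 8
dp [1.356, -2.471, 0.117] rot [0.009, -1.263, -0.002] mm 113 deg 8
dp [1.361, -2.471, -0.06] rot [0.009, -1.263, -0.002] mm 113 deg 8
dp [1.341, -2.471, -0.237] rot [0.009, -1.263, -0.002] mm 113 deg 8
```

>>> {"fn": "play_rows", "kwargs": {
  "dp": [
    [1.329,-2.472,0.293],
    [1.329,-2.472,0.293],
    [1.329,-2.472,0.293],
    [1.329,-2.472,0.293]
  ],
  "rot": [
    [0,-1.263,0],
    [0,-1.263,0],
    [0,-1.263,0],
    [0,-1.263,0]
  ]
}}

```text
clock: 20.4
eef_pos: [541.5, -81.0, 282.4]
tcp_rot: [-3.141, 0.134, 0.003]
contact_force: [-0.8, -0.2, 0.0]
opening: 0.997
grasp_force: 0.0
```

>>> {"fn": "play_rows", "kwargs": {
  "dp": [
    [1.356,-2.471,0.117],
    [1.356,-2.471,0.117],
    [1.356,-2.471,0.117],
    [1.356,-2.471,0.117]
  ],
  "rot": [
    [0,-1.263,0],
    [0,-1.263,0],
    [0,-1.263,0],
    [0,-1.263,0]
  ]
}}

```text
clock: 20.73
eef_pos: [594.3, 18.0, 269.7]
tcp_rot: [-3.141, 0.267, 0.004]
contact_force: [-1.6, -0.5, -0.7]
opening: 1.0
grasp_force: 0.0
```

>>> {"fn": "play_rows", "kwargs": {
  "dp": [
    [1.361,-2.471,-0.06],
    [1.361,-2.471,-0.06],
    [1.361,-2.471,-0.06],
    [1.361,-2.471,-0.06]
  ],
  "rot": [
    [0,-1.263,0],
    [0,-1.263,0],
    [0,-1.263,0],
    [0,-1.263,0]
  ]
}}

```text
clock: 21.07
eef_pos: [647.0, 116.6, 257.2]
tcp_rot: [-3.142, 0.4, 0.003]
contact_force: [-0.9, -0.5, 0.8]
opening: 1.0
grasp_force: 0.0
```

>>> {"fn": "play_rows", "kwargs": {
  "dp": [
    [1.341,-2.471,-0.237],
    [1.341,-2.471,-0.237],
    [1.341,-2.471,-0.237],
    [1.341,-2.471,-0.237],
    [1.341,-2.471,-0.237]
  ],
  "rot": [
    [0,-1.263,0],
    [0,-1.263,0],
    [0,-1.263,0],
    [0,-1.263,0],
    [0,-1.263,0]
  ]
}}

```text
clock: 21.48
eef_pos: [699.0, 211.8, 245.9]
tcp_rot: [3.139, 0.532, 0.001]
contact_force: [-0.6, -0.4, 0.7]
opening: 1.001
grasp_force: 0.0
```

Run:
```python
from look import *
n=np.array([.5,0,.866])
plan(np.array([583.5,210.7,50])+35*n,(np.pi,P30,0),2)
look(96,smin=60,tag="p")
f=dict(np.load("topp.npz"));s=dict(np.load("scenep.npz"))
a=cv2.resize(s["color"][135:205,235:325,::-1],(400,311),interpolation=cv2.INTER_CUBIC)
b=cv2.resize(f["color"][195:270,340:420,::-1],(332,311),interpolation=cv2.INTER_CUBIC)
cv2.imwrite("pics/c5.png",cv2.convertScaleAbs(np.hstack([a,b]),alpha=1.6))
```

```text
at [699.  211.8 245.9] [3.1 0.5 0. ] t 21.48 q [0.2 0.8 0.9 0.1 1.9 1.8] F [-0.6 -0.4  0.7] op 1.001
dp [-0.005, 0.007, 2.405] rot [0.014, 0.04, 0.002] mm 96 deg 0
dp [-0.015, 0.01, 2.405] rot [0.014, 0.04, 0.002] mm 96 deg 0
scene rim [ 447.5 -184.3] 174.07967014040844 6
scene stack [ 496.5 -178.8] 31.825389349392903 52
top rim [ 487.5 -186.8] 93.92535646037553 35
top stack [ 487.5 -183.8] 27.317840364462057 48
```

View pics/c5.png

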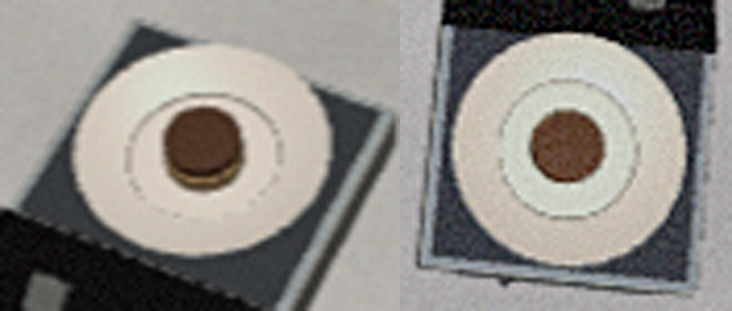

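>>> {"fn": "play_rows", "kwargs": {
  "dp": [
    [0,0.007,1.0],
    [-0.005,0.007,2.0],
    [-0.005,0.007,2.4],
    [-0.005,0.007,2.4]
  ],
  "rot": [
    [0,0.08,0],
    [0,0.08,0],
    [0,0.08,0],
    [0,0.08,0]
  ]
}}

```text
clock: 21.92
eef_pos: [646.9, 208.7, 162.6]
tcp_rot: [3.138, 0.528, -0.003]
contact_force: [0.2, -0.5, 0.4]
opening: 1.001
grasp_force: 0.0
```

>>> {"fn": "play_rows", "kwargs": {
  "dp": [
    [-0.006,0.0,1.0],
    [-0.015,0.0,1.7],
    [-0.015,0.0,2.2],
    [-0.015,0.0,2.4],
    [-0.015,0.0,2.4]
  ],
  "rot": [
    [0,0,0],
    [0,0,0],
    [0,0,0],
    [0,0,0],
    [0,0,0]
  ]
}}

```text
clock: 22.33
eef_pos: [602.0, 209.9, 82.5]
tcp_rot: [3.14, 0.522, -0.002]
contact_force: [0.0, -0.7, -0.8]
opening: 1.002
grasp_force: 0.0
```

Run:
```python
from h import *
n=np.array([.5,0,.866])
plan(np.array([583.5,210.7,50])+3*n,(np.pi,P30,0),1)
```

```text
at [602.  209.9  82.5] [ 3.14e+00  5.22e-01 -2.00e-03] t 22.33 q [0.26 0.81 1.31 0.13 1.53 1.8 ] F [ 0.  -0.7 -0.8] op 1.002
dp [0.004, -0.022, 0.859] rot [0.012, -0.014, -0.012] mm 34 deg 0
```

>>> {"fn": "play_rows", "kwargs": {
  "dp": [
    [0.004,-0.01,0.3],
    [0.004,-0.01,0.6],
    [0.004,-0.01,0.8],
    [0.004,-0.01,0.8],
    [0.004,-0.01,0.8]
  ],
  "rot": [
    [0,0,0],
    [0,0,0],
    [0,0,0],
    [0,0,0],
    [0,0,0]
  ]
}}

```text
clock: 22.75
eef_pos: [586.2, 211.1, 54.1]
tcp_rot: [3.14, 0.522, -0.001]
contact_force: [0.3, -0.0, 0.2]
opening: 1.0
grasp_force: 0.0
```

Run:
```python
from h import *
n=np.array([.5,0,.866])
plan(np.array([583.5,210.7,50])-1.8*n,(np.pi,P30,0),1)
```

```text
at [586.2 211.1  54.1] [ 3.14e+00  5.22e-01 -1.00e-03] t 22.75 q [0.27 0.82 1.36 0.13 1.47 1.79] F [ 0.3 -0.   0.2] op 1.0
dp [-0.007, 0.009, 0.168] rot [0.015, -0.014, -0.005] mm 7 deg 0
```

>>> {"fn": "play_rows", "kwargs": {
  "dp": [
    [0,0.01,0.08],
    [-0.005,0.01,0.15],
    [-0.005,0.01,0.16]
  ],
  "rot": [
    [0,0,0],
    [0,0,0],
    [0,0,0]
  ]
}}

```text
clock: 23.0
eef_pos: [582.9, 210.7, 48.7]
tcp_rot: [3.14, 0.521, -0.001]
contact_force: [-0.5, -0.5, 0.3]
opening: 1.003
grasp_force: 0.0
```

>>> {"fn": "play_rows", "kwargs": {
  "dp": [
    [0,0,0],
    [0,0,0],
    [0,0,0],
    [0,0,0],
    [0,0,0]
  ],
  "rot": [
    [0,0,0],
    [0,0,0],
    [0,0,0],
    [0,0,0],
    [0,0,0]
  ],
  "fingers": 0.6
}}

```text
clock: 23.42
eef_pos: [583.6, 210.8, 49.5]
tcp_rot: [3.14, 0.52, -0.0]
contact_force: [1.2, -0.5, 4.9]
opening: 0.677
grasp_force: 43.1
```

>>> {"fn": "play_rows", "kwargs": {
  "dp": [
    [0,0,0],
    [0,0,0],
    [0,0,0],
    [0,0,0]
  ],
  "rot": [
    [0,0,0],
    [0,0,0],
    [0,0,0],
    [0,0,0]
  ]
}}

```text
clock: 23.75
eef_pos: [583.6, 210.8, 49.5]
tcp_rot: [3.14, 0.52, -0.0]
contact_force: [2.3, 0.2, 5.1]
opening: 0.682
grasp_force: 43.1
```

>>> {"fn": "play_rows", "kwargs": {
  "dp": [
    [0,0,-0.1],
    [0,0,-0.4],
    [0,0,-1.1],
    [0,0,-2.0],
    [0,0,-2.9]
  ],
  "rot": [
    [0,0,0],
    [0,0,0],
    [0,0,0],
    [0,0,0],
    [0,0,0]
  ]
}}

```text
clock: 24.17
eef_pos: [641.1, 210.7, 150.8]
tcp_rot: [3.139, 0.523, -0.001]
contact_force: [1.1, 0.7, -0.6]
opening: 0.678
grasp_force: 42.9
```

>>> {"fn": "play_rows", "kwargs": {
  "dp": [
    [0,0,-0.9],
    [0,0,-1.8],
    [0,0,-2.7],
    [0,0,-3.3],
    [0,0,-3.5]
  ],
  "rot": [
    [0,0,0],
    [0,0,0],
    [0,0,0],
    [0,0,0],
    [0,0,0]
  ]
}}

```text
clock: 24.58
eef_pos: [713.1, 211.0, 275.5]
tcp_rot: [3.142, 0.515, -0.0]
contact_force: [1.0, 0.4, -0.2]
opening: 0.677
grasp_force: 42.9
```

Run:
```python
from h import *
plan((487.5,-184.6,265),(np.pi,0,0),4)
```

```text
at [713.1 211.  275.5] [ 3.142  0.515 -0.   ] t 24.58 q [0.23 0.83 0.83 0.12 1.98 1.82] F [ 1.   0.4 -0.2] op 0.677
dp [-1.194, 2.473, 0.751] rot [-0.0, 1.23, -0.001] mm 114 deg 7
dp [-1.281, 2.473, 0.592] rot [-0.0, 1.23, -0.001] mm 114 deg 7
dp [-1.346, 2.473, 0.422] rot [-0.0, 1.23, -0.001] mm 114 deg 7
dp [-1.39, 2.472, 0.246] rot [-0.0, 1.23, -0.001] mm 114 deg 7
```

>>> {"fn": "play_rows", "kwargs": {
  "dp": [
    [-0.12,0.25,0.075],
    [-0.36,0.75,0.23],
    [-0.72,1.5,0.45],
    [-1.06,2.2,0.67],
    [-1.194,2.473,0.751]
  ],
  "rot": [
    [0,0.12,0],
    [0,0.37,0],
    [0,0.75,0],
    [0,1.09,0],
    [0,1.23,0]
  ]
}}

```text
clock: 25.0
eef_pos: [651.6, 108.8, 268.5]
tcp_rot: [3.138, 0.393, -0.002]
contact_force: [0.3, 0.3, -0.0]
opening: 0.679
grasp_force: 43.0
```

>>> {"fn": "play_rows", "kwargs": {
  "dp": [
    [-0.26,0.5,0.12],
    [-0.57,1.1,0.26],
    [-0.88,1.7,0.41],
    [-1.14,2.2,0.53],
    [-1.281,2.473,0.592]
  ],
  "rot": [
    [0,0.25,0],
    [0,0.55,0],
    [0,0.85,0],
    [0,1.09,0],
    [0,1.23,0]
  ]
}}

```text
clock: 25.42
eef_pos: [595.4, 11.1, 266.2]
tcp_rot: [3.139, 0.264, -0.001]
contact_force: [0.3, -0.0, -0.8]
opening: 0.678
grasp_force: 43.0
```

>>> {"fn": "play_rows", "kwargs": {
  "dp": [
    [-0.27,0.5,0.085],
    [-0.6,1.1,0.19],
    [-0.93,1.7,0.29],
    [-1.2,2.2,0.375],
    [-1.346,2.473,0.422]
  ],
  "rot": [
    [0,0.25,0],
    [0,0.55,0],
    [0,0.85,0],
    [0,1.09,0],
    [0,1.23,0]
  ]
}}

```text
clock: 25.83
eef_pos: [539.1, -87.3, 264.0]
tcp_rot: [3.14, 0.135, -0.001]
contact_force: [0.1, 0.7, 0.4]
opening: 0.677
grasp_force: 43.0
```

>>> {"fn": "play_rows", "kwargs": {
  "dp": [
    [-0.31,0.55,0.055],
    [-0.67,1.2,0.12],
    [-1.07,1.9,0.19],
    [-1.32,2.35,0.235],
    [-1.39,2.472,0.246]
  ],
  "rot": [
    [0,0.27,0],
    [0,0.6,0],
    [0,0.95,0],
    [0,1.17,0],
    [0,1.23,0]
  ]
}}

```text
clock: 26.25
eef_pos: [482.8, -186.3, 262.0]
tcp_rot: [3.14, 0.006, -0.002]
contact_force: [-0.4, 0.9, -0.3]
opening: 0.678
grasp_force: 43.0
```

Run:
```python
from h import *
plan((487.2,-184.6,108),(np.pi,0,0),1)
```

```text
at [ 482.8 -186.3  262. ] [ 3.14e+00  6.00e-03 -2.00e-03] t 26.25 q [-0.37  0.16  1.82 -0.    1.17  1.21] F [-0.4  0.9 -0.3] op 0.678
dp [0.133, -0.049, 3.849] rot [0.016, 0.061, -0.016] mm 154 deg 0
```

>>> {"fn": "play_rows", "kwargs": {
  "dp": [
    [0.05,-0.03,0.5],
    [0.09,-0.03,1.4],
    [0.09,-0.03,2.4],
    [0.09,-0.03,3.3],
    [0.09,-0.03,3.75]
  ],
  "rot": [
    [0,0.06,0],
    [0,0.06,0],
    [0,0.06,0],
    [0,0.06,0],
    [0,0.06,0]
  ]
}}

```text
clock: 26.67
eef_pos: [485.8, -182.0, 108.2]
tcp_rot: [-3.141, 0.005, 0.0]
contact_force: [-0.3, 0.7, -0.1]
opening: 0.677
grasp_force: 43.0
```

>>> {"fn": "play_rows", "kwargs": {
  "dp": [
    [0,0,0.05],
    [0,0,0.1],
    [0,0,0.1],
    [0,0,0.1]
  ],
  "rot": [
    [0,0,0],
    [0,0,0],
    [0,0,0],
    [0,0,0]
  ]
}}

```text
clock: 27.0
eef_pos: [489.1, -183.9, 109.8]
tcp_rot: [3.139, -0.002, 0.0]
contact_force: [0.7, 0.9, -0.7]
opening: 0.681
grasp_force: 43.0
```

Run:
```python
from h import *
plan((487.2,-184.6,98.5),(np.pi,0,0),1)
```

```text
at [ 489.1 -183.9  109.8] [ 3.139e+00 -2.000e-03  0.000e+00] t 27.0 q [-0.36  0.35  1.96 -0.    0.83  1.21] F [ 0.7  0.9 -0.7] op 0.681
dp [-0.047, 0.018, 0.283] rot [0.021, -0.023, 0.004] mm 11 deg 0
```

>>> {"fn": "play_rows", "kwargs": {
  "dp": [
    [-0.03,0.02,0.1],
    [-0.04,0.02,0.2],
    [-0.04,0.02,0.26],
    [-0.04,0.02,0.26],
    [-0.04,0.02,0.26]
  ],
  "rot": [
    [0,0,0],
    [0,0,0],
    [0,0,0],
    [0,0,0],
    [0,0,0]
  ]
}}

```text
clock: 27.42
eef_pos: [486.1, -184.5, 97.9]
tcp_rot: [3.14, 0.0, 0.0]
contact_force: [0.3, 0.1, -0.9]
opening: 0.68
grasp_force: 43.0
```

>>> {"fn": "play_rows", "kwargs": {
  "dp": [
    [0,0,0.02],
    [0,0,0.04],
    [0,0,0.04]
  ],
  "rot": [
    [0,0,0],
    [0,0,0],
    [0,0,0]
  ]
}}

```text
clock: 27.67
eef_pos: [486.2, -184.5, 96.3]
tcp_rot: [3.14, -0.0, 0.0]
contact_force: [-0.1, -0.3, -0.3]
opening: 0.679
grasp_force: 43.0
```

>>> {"fn": "play_rows", "kwargs": {
  "dp": [
    [0.025,0,0.01],
    [0.025,0,0.02],
    [0.025,0,0.02]
  ],
  "rot": [
    [0,0,0],
    [0,0,0],
    [0,0,0]
  ]
}}

```text
clock: 27.92
eef_pos: [487.2, -184.5, 96.0]
tcp_rot: [3.14, -0.0, 0.0]
contact_force: [-2.6, 0.5, 6.3]
opening: 0.675
grasp_force: 43.7
```

>>> {"fn": "play_rows", "kwargs": {
  "dp": [
    [0,0,0.015],
    [0,0,0.025],
    [0,0,0.025]
  ],
  "rot": [
    [0,0,0],
    [0,0,0],
    [0,0,0]
  ]
}}

```text
clock: 28.17
eef_pos: [487.3, -184.5, 95.9]
tcp_rot: [3.14, -0.0, 0.0]
contact_force: [-6.9, 2.2, 19.1]
opening: 0.678
grasp_force: 44.7
```

>>> {"fn": "play_rows", "kwargs": {
  "dp": [
    [0,0,-0.025],
    [0,0,-0.035],
    [0,0,-0.035]
  ],
  "rot": [
    [0,0,0],
    [0,0,0],
    [0,0,0]
  ]
}}

```text
clock: 28.42
eef_pos: [487.5, -184.6, 96.1]
tcp_rot: [3.14, -0.001, 0.0]
contact_force: [-1.0, -0.5, 4.0]
opening: 0.678
grasp_force: 43.4
```

>>> {"fn": "play_rows", "kwargs": {
  "dp": [
    [0,0,0],
    [0,0,0],
    [0,0,0],
    [0,0,0]
  ],
  "rot": [
    [0,0,0],
    [0,0,0],
    [0,0,0],
    [0,0,0]
  ],
  "fingers": 0.85
}}

```text
clock: 28.75
eef_pos: [487.1, -184.4, 95.8]
tcp_rot: [3.14, 0.0, 0.0]
contact_force: [-0.5, -0.3, -0.2]
opening: 0.849
grasp_force: 0.0
```

>>> {"fn": "play_rows", "kwargs": {
  "dp": [
    [0,0,-0.1],
    [0,0,-0.3],
    [0,0,-0.8],
    [0,0,-1.8],
    [0,0,-2.8]
  ],
  "rot": [
    [0,0,0],
    [0,0,0],
    [0,0,0],
    [0,0,0],
    [0,0,0]
  ]
}}

```text
clock: 29.17
eef_pos: [486.1, -183.9, 208.9]
tcp_rot: [3.141, 0.002, 0.0]
contact_force: [1.4, -0.7, -0.0]
opening: 0.85
grasp_force: 0.0
```

Run:
```python
from look import *
look(110,tag="c")
nw=np.array([.569,-.071,.819]); sq=np.array([620.3,-261.6,44.3]);rd=np.array([633.9,-152.2,44.9])
# tool z=-nw, tool y ~ along warmer y dir(-x of... ) : y=(-0.124,-0.992,0)
z=-nw/np.linalg.norm(nw); y=np.array([-.124,-.992,0]); y-=z*(y@z); y/=np.linalg.norm(y); x=np.cross(y,z)
e=Ro.from_matrix(np.c_[x,y,z]).as_euler("xyz"); print("euler",e.round(4).tolist())
plan(sq+100*nw+np.array([0,0,60]),e,2)
s=dict(np.load("scenec.npz"));f=dict(np.load("topc.npz"))
a=cv2.resize(s["color"][125:225,230:330,::-1],(400,400),interpolation=cv2.INTER_CUBIC)
b=cv2.resize(f["color"][180:270,335:425,::-1],(400,400),interpolation=cv2.INTER_CUBIC)
cv2.imwrite("pics/c6.png",cv2.convertScaleAbs(np.hstack([a,b]),alpha=1.6))
```

```text
scene rim [ 455.4 -135.7] 146.59166350474007 12
scene stack [ 498.5 -177.7] 34.949307300575335 58
top rim [ 479.5 -212.8] 120.0019109947216 6
top stack [ 471.6 -194.9] 11.233461109973044 21
euler [3.1415, 0.6108, -0.1244]
at [ 490.8 -185.6  214.9] [ 3.1 -0.   0. ] t 29.27 q [-0.4  0.2  1.9 -0.   1.1  1.2] F [ 1.  -0.6 -0.1] op 0.849
dp [2.327, 1.037, 0.387] rot [0.202, -2.962, 0.57] mm 103 deg 18
dp [2.387, 0.895, -0.371] rot [0.202, -2.962, 0.57] mm 103 deg 18
```

View pics/c6.png

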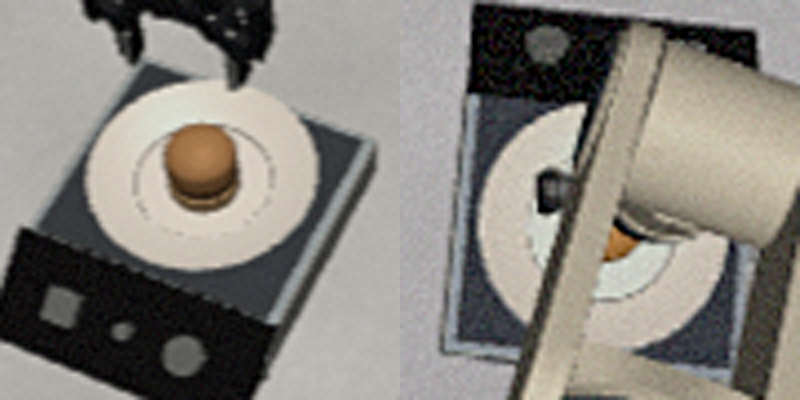

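>>> {"fn": "play_rows", "kwargs": {
  "dp": [
    [2.327,1.037,0.387],
    [2.327,1.037,0.387],
    [2.327,1.037,0.387],
    [2.327,1.037,0.387],
    [2.327,1.037,0.387]
  ],
  "rot": [
    [0.202,-2.962,0.57],
    [0.202,-2.962,0.57],
    [0.202,-2.962,0.57],
    [0.202,-2.962,0.57],
    [0.202,-2.962,0.57]
  ],
  "fingers": 0
}}

```text
clock: 29.68
eef_pos: [581.0, -225.8, 189.9]
tcp_rot: [-3.13, 0.314, -0.058]
contact_force: [0.4, -0.5, -0.2]
opening: 0.138
grasp_force: 0.0
```

>>> {"fn": "play_rows", "kwargs": {
  "dp": [
    [2.387,0.895,-0.371],
    [2.387,0.895,-0.371],
    [2.387,0.895,-0.371],
    [2.387,0.895,-0.371],
    [2.387,0.895,-0.371]
  ],
  "rot": [
    [0.202,-2.962,0.57],
    [0.202,-2.962,0.57],
    [0.202,-2.962,0.57],
    [0.202,-2.962,0.57],
    [0.202,-2.962,0.57]
  ]
}}

```text
clock: 30.1
eef_pos: [673.5, -267.4, 173.9]
tcp_rot: [-3.138, 0.626, -0.122]
contact_force: [0.2, -0.3, -0.7]
opening: -0.004
grasp_force: 0.0
```

Run:
```python
from h import *
nw=np.array([.569,-.071,.819]); sq=np.array([620.3,-261.6,44.3])
plan(sq+30*nw,[3.1415,.6108,-.1244],1)
```

```text
at [ 673.5 -267.4  173.9] [-3.138  0.626 -0.122] t 30.1 q [-0.33  0.93  0.89 -0.12  1.93  1.36] F [ 0.2 -0.3 -0.7] op -0.004
dp [0.803, 0.03, 2.659] rot [-0.027, 0.141, 0.017] mm 111 deg 1
```

>>> {"fn": "play_rows", "kwargs": {
  "dp": [
    [0.8,0.03,0.8],
    [0.8,0.03,1.7],
    [0.8,0.03,2.3],
    [0.8,0.03,2.6],
    [0.8,0.03,2.6]
  ],
  "rot": [
    [0,0.14,0],
    [0,0.14,0],
    [0,0.14,0],
    [0,0.14,0],
    [0,0.14,0]
  ]
}}

```text
clock: 30.52
eef_pos: [635.4, -263.1, 73.8]
tcp_rot: [-3.137, 0.609, -0.122]
contact_force: [-0.6, -0.3, -0.0]
opening: 0.001
grasp_force: 0.0
```

>>> {"fn": "play_rows", "kwargs": {
  "dp": [
    [0,0,0],
    [0,0,0],
    [0,0,0]
  ],
  "rot": [
    [0,0,0],
    [0,0,0],
    [0,0,0]
  ]
}}

```text
clock: 30.77
eef_pos: [640.2, -264.2, 76.5]
tcp_rot: [-3.14, 0.602, -0.123]
contact_force: [1.0, -0.0, 0.4]
opening: -0.0
grasp_force: 0.0
```

Run:
```python
from h import *
nw=np.array([.569,-.071,.819]); sq=np.array([620.3,-261.6,44.3])
plan(sq+8*nw,[3.1415,.6108,-.1244],1)
```

```text
at [ 640.2 -264.2   76.5] [-3.14   0.602 -0.123] t 30.77 q [-0.34  0.95  1.07 -0.12  1.71  1.38] F [ 1.  -0.   0.4] op -0.0
dp [0.043, -0.003, 0.747] rot [-0.012, -0.081, 0.011] mm 30 deg 0
```

>>> {"fn": "play_rows", "kwargs": {
  "dp": [
    [0.04,0,0.3],
    [0.04,0,0.6],
    [0.04,0,0.72],
    [0.04,0,0.72],
    [0.04,0,0.72]
  ],
  "rot": [
    [0,-0.08,0],
    [0,-0.08,0],
    [0,-0.08,0],
    [0,-0.08,0],
    [0,-0.08,0]
  ]
}}

```text
clock: 31.18
eef_pos: [623.5, -261.8, 48.8]
tcp_rot: [-3.138, 0.616, -0.122]
contact_force: [0.1, -0.0, -0.1]
opening: 0.002
grasp_force: 0.0
```

>>> {"fn": "play_rows", "kwargs": {
  "dp": [
    [0,0,0.05],
    [0,0,0.1],
    [0,0,0.15],
    [0,0,0.15]
  ],
  "rot": [
    [0,0,0],
    [0,0,0],
    [0,0,0],
    [0,0,0]
  ]
}}

```text
clock: 31.52
eef_pos: [620.8, -261.7, 44.6]
tcp_rot: [-3.139, 0.614, -0.123]
contact_force: [2.4, 0.2, 2.3]
opening: 0.002
grasp_force: 1.8
```

Run:
```python
from h import *
nw=np.array([.569,-.071,.819]); sq=np.array([620.3,-261.6,44.3])
plan(sq,[3.1415,.6108,-.1244],1)
```

```text
at [ 620.8 -261.7   44.6] [-3.139  0.614 -0.123] t 31.52 q [-0.34  0.96  1.13 -0.12  1.66  1.38] F [2.4 0.2 2.3] op 0.002
dp [-0.008, -0.0, 0.013] rot [-0.017, 0.03, 0.013] mm 1 deg 0
```

>>> {"fn": "play_rows", "kwargs": {
  "dp": [
    [0,0,0.04],
    [0,0,0.08],
    [0,0,0.1],
    [0,0,0.1]
  ],
  "rot": [
    [0,0,0],
    [0,0,0],
    [0,0,0],
    [0,0,0]
  ]
}}

```text
clock: 31.85
eef_pos: [619.7, -261.6, 42.8]
tcp_rot: [-3.139, 0.612, -0.123]
contact_force: [5.7, -0.8, 10.3]
opening: -0.002
grasp_force: 5.8
```

>>> {"fn": "play_rows", "kwargs": {
  "dp": [
    [0,0,0.02],
    [0,0,0.03],
    [0,0,0.03]
  ],
  "rot": [
    [0,0,0],
    [0,0,0],
    [0,0,0]
  ]
}}

```text
clock: 32.1
eef_pos: [619.7, -261.6, 42.7]
tcp_rot: [-3.14, 0.61, -0.123]
contact_force: [7.5, 0.3, 14.1]
opening: 0.001
grasp_force: 8.1
```

>>> {"fn": "play_rows", "kwargs": {
  "dp": [
    [0,0,-0.2],
    [0,0,-0.6],
    [0,0,-1.2],
    [0,0,-1.5],
    [0,0,-1.5]
  ],
  "rot": [
    [0,0,0],
    [0,0,0],
    [0,0,0],
    [0,0,0],
    [0,0,0]
  ]
}}

```text
clock: 32.52
eef_pos: [653.8, -266.0, 91.3]
tcp_rot: [-3.14, 0.611, -0.123]
contact_force: [0.2, -0.5, 0.5]
opening: 0.003
grasp_force: 0.0
```

Run:
```python
from h import *
nw=np.array([.569,-.071,.819]); rd=np.array([633.9,-152.2,44.9])
plan(rd+45*nw,[3.1415,.6108,-.1244],1)
```

```text
at [ 653.8 -266.    91.3] [-3.14   0.611 -0.123] t 32.52 q [-0.33  0.96  1.01 -0.12  1.77  1.38] F [ 0.2 -0.5  0.5] op 0.003
dp [-0.026, -2.761, 0.315] rot [-0.011, 0.004, 0.01] mm 111 deg 0
```

>>> {"fn": "play_rows", "kwargs": {
  "dp": [
    [0,-0.7,0],
    [-0.02,-1.6,0],
    [-0.02,-2.4,0.1],
    [-0.026,-2.76,0.3],
    [-0.026,-2.76,0.3]
  ],
  "rot": [
    [0,0,0],
    [0,0,0],
    [0,0,0],
    [0,0,0],
    [0,0,0]
  ]
}}

```text
clock: 32.93
eef_pos: [656.2, -151.2, 78.1]
tcp_rot: [-3.137, 0.619, -0.119]
contact_force: [-0.3, -0.1, -0.3]
opening: 0.003
grasp_force: 0.0
```

>>> {"fn": "play_rows", "kwargs": {
  "dp": [
    [0,0,0],
    [0,0,0]
  ],
  "rot": [
    [0,0,0],
    [0,0,0]
  ]
}}

```text
clock: 33.1
eef_pos: [657.3, -156.2, 79.8]
tcp_rot: [-3.14, 0.616, -0.123]
contact_force: [0.4, -0.8, -0.1]
opening: -0.003
grasp_force: 0.0
```

Run:
```python
from h import *
nw=np.array([.569,-.071,.819]); rd=np.array([633.9,-152.2,44.9])
plan(rd+5*nw,[3.1415,.6108,-.1244],1)
```

```text
at [ 657.3 -156.2   79.8] [-3.14   0.616 -0.123] t 33.1 q [-0.21  0.93  1.1  -0.05  1.72  1.49] F [ 0.4 -0.8 -0.1] op -0.003
dp [0.019, -0.024, 0.93] rot [-0.015, 0.047, 0.007] mm 37 deg 0
```

>>> {"fn": "play_rows", "kwargs": {
  "dp": [
    [0.02,-0.02,0.4],
    [0.02,-0.02,0.75],
    [0.02,-0.02,0.92],
    [0.02,-0.02,0.92],
    [0.02,-0.02,0.92]
  ],
  "rot": [
    [0,0,0],
    [0,0,0],
    [0,0,0],
    [0,0,0],
    [0,0,0]
  ]
}}

```text
clock: 33.52
eef_pos: [637.6, -152.7, 50.0]
tcp_rot: [-3.139, 0.615, -0.124]
contact_force: [0.1, 0.1, -0.3]
opening: 0.001
grasp_force: 0.0
```

>>> {"fn": "play_rows", "kwargs": {
  "dp": [
    [0,0,0.05],
    [0,0,0.1],
    [0,0,0.15],
    [0,0,0.15]
  ],
  "rot": [
    [0,0,0],
    [0,0,0],
    [0,0,0],
    [0,0,0]
  ]
}}

```text
clock: 33.85
eef_pos: [634.7, -151.7, 45.1]
tcp_rot: [-3.14, 0.613, -0.123]
contact_force: [2.9, -2.5, 2.1]
opening: -0.002
grasp_force: 1.7
```

>>> {"fn": "play_rows", "kwargs": {
  "dp": [
    [0,0,0.04],
    [0,0,0.08],
    [0,0,0.12],
    [0,0,0.12]
  ],
  "rot": [
    [0,0,0],
    [0,0,0],
    [0,0,0],
    [0,0,0]
  ]
}}

```text
clock: 34.18
eef_pos: [633.2, -151.5, 42.9]
tcp_rot: [-3.14, 0.611, -0.123]
contact_force: [7.0, -3.3, 12.5]
opening: -0.003
grasp_force: 6.9
```

>>> {"fn": "play_rows", "kwargs": {
  "dp": [
    [0,0,0.02],
    [0,0,0.03],
    [0,0,0.03]
  ],
  "rot": [
    [0,0,0],
    [0,0,0],
    [0,0,0]
  ]
}}

```text
clock: 34.43
eef_pos: [633.2, -151.4, 42.9]
tcp_rot: [-3.14, 0.61, -0.123]
contact_force: [8.6, -4.0, 16.7]
opening: 0.001
grasp_force: 9.3
```

>>> {"fn": "play_rows", "kwargs": {
  "dp": [
    [0,0,-0.2],
    [0,0,-0.8],
    [0,0,-1.7],
    [0,0,-2.6],
    [0,0,-3.4]
  ],
  "rot": [
    [0,0,0],
    [0,0,0],
    [0,0,0],
    [0,0,0],
    [0,0,0]
  ]
}}

```text
clock: 34.85
eef_pos: [709.0, -160.3, 152.6]
tcp_rot: [-3.138, 0.616, -0.122]
contact_force: [1.0, 0.1, 0.2]
opening: 0.001
grasp_force: 0.0
```

>>> {"fn": "play_rows", "kwargs": {
  "dp": [
    [0,0.5,-0.5],
    [0,1.3,-0.8],
    [0,2.3,-1.0],
    [0,3.2,-1.0],
    [0,4.2,-1.0]
  ],
  "rot": [
    [0,0,0],
    [0,0,0],
    [0,0,0],
    [0,0,0],
    [0,0,0]
  ]
}}

```text
clock: 35.27
eef_pos: [710.7, -330.7, 183.5]
tcp_rot: [-3.137, 0.615, -0.121]
contact_force: [0.3, -0.2, -0.8]
opening: 0.002
grasp_force: 0.0
```

>>> {"fn": "play_rows", "kwargs": {
  "dp": [
    [0,1.0,0],
    [0,2.0,0],
    [0,3.0,0],
    [0,3.5,0],
    [0,3.5,0]
  ],
  "rot": [
    [0,0,0],
    [0,0,0],
    [0,0,0],
    [0,0,0],
    [0,0,0]
  ]
}}

```text
clock: 35.68
eef_pos: [690.3, -474.5, 181.0]
tcp_rot: [-3.139, 0.617, -0.128]
contact_force: [-0.4, -0.2, -0.6]
opening: -0.003
grasp_force: 0.0
```

Run:
```python
from look import *
look(110,tag="f")
s=dict(np.load("scenef.npz"));f=dict(np.load("topf.npz"))
a=cv2.resize(s["color"][130:220,230:330,::-1],(400,360),interpolation=cv2.INTER_CUBIC)
b=cv2.resize(f["color"][180:270,335:425,::-1],(360,360),interpolation=cv2.INTER_CUBIC)
cv2.imwrite("pics/c7.png",cv2.convertScaleAbs(np.hstack([a,b]),alpha=1.6))
```

```text
scene rim [ 447.5 -184.3] 174.07967014040844 6
scene stack [ 498.6 -177.5] 34.85490311903287 57
top rim [ 501.9 -174.9] 127.31160412613448 10
```

View pics/c7.png

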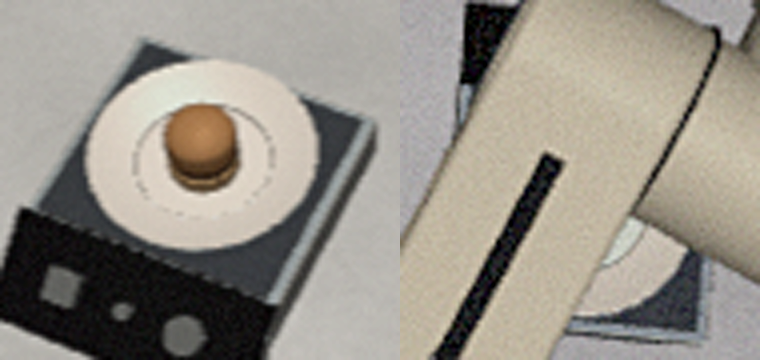

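The final view shows the slider stacked and centred on the plate (stack near px 203,145 in the scene crop). The keys are up and the arm is clear.

```bash
python3 -c "
from rig import r
print(r.sign_off())"
```

```text
the job is handed in; nothing more can be done
None
```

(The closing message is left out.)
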